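# Free a V-block from under a hinged hold-down bar and slide it to the end stop

## Task

Swing the round hold-down bar up out of the V-block's groove and right over until it rests open, then slide the V-block along its track, without lifting it off, out from beneath the bar until it is up against the end stop at the other end. Then bring the bar gently all the way back down onto its rest, never letting it drop, and do not disturb the setting block and the short box offcut that stand beside the fixture.

Things in the scene. Friction and masses are not known exactly. Their poses are not given: they have to be found in the camera images.
- hold_fixture: steel slide fixture bolted to the table. Origin on the table top; x along the track: -x to the end stop (the end nearer the robot), +x to the bar; +y to the hinge; z up. Sole plate 10 mm thick, 90 mm wide, x -117 to 105 mm; cross arm under the bar, 50 mm wide, y -95 to 120 mm. The V-block slides on the plate (z = 10 mm) between guide strips 48 mm apart, 10 mm wide, tops at z = 16 mm
- v_block_mid (a point): centre of the loose grey V-block: 50 mm along the track, 45 across, 42 high, 0.55 kg. Its 90-degree groove (39 mm wide, 19 deep) runs across the track in its top; the bar lies in it and so locks the block. Starts at x = 60, y = 0, z = 31 mm of the fixture; x = -70 mm when up against the end stop. Site's x axis along the groove, y along the track, z up
- end_stop (a point): middle of the end stop's face that the V-block comes up against (x = -95, y = 0, z = 19 mm of the fixture); a steel block 68 mm wide across the track, its top at z = 28 mm. Axes as the fixture's
- hold_bar (a joint): angle of the hold-down bar, rad: 0 = level, down on its rest (hard limit); grows as the handle end rises; 1.57 = upright; 1.9 = fully open, leaning back on its hinge stop. The bar weighs 0.35 kg, the hinge has little friction: past about 1.8 it goes over to 1.9 by itself and stays; from lower than about 1.35 it falls shut if let go
- bar_hinge (a point): point on the hinge axis in line with the bar (x = 60, y = 95, z = 45 mm of the fixture). The axis is parallel to the track. The bar, a round rod 16 mm in diameter, runs from here to the fixture's -y when shut. Hinge lugs x = 35 to 85, y = 82 to 108 mm, up to z = 58 mm. Axes as the fixture's
- bar_rest (a point): top of the small steel post on which the bar's free end rests when shut, 16 x 12 mm, at x = 60, y = -84, z = 36.5 mm of the fixture. Axes as the fixture's
- bar_handle (a point): centre of the T handle at the bar's free end, 210 mm from the hinge axis (x = 60, y = -115, z = 45 mm of the fixture when shut): a round rod 14 mm in diameter, 96 mm long, parallel to the track; the boss in its middle is 22 mm in diameter, leaving 37 mm of plain rod on each side. The point turns with the bar: its -y axis points away from the hinge
- gauge_block: bystander beside the track on the hinge side: ground setting block with six dark holes, 50 x 75 x 25 mm high; origin at the centre of its underside. Leave it alone
- box_end_b: bystander beside the track on the handle side: short piece of aluminium box section, 30 x 60 x 30 mm high; origin at the centre of its underside. Leave it alone
Not all that is in view belongs to the job. What is shaped like the part that bears v_block_mid but black or blue is not meant.

How it is judged:
On the way, in this order (a step that is already met when the one before it is completed fails the run):
1. the bar is swung up past upright, the V-block still at its place under it (value of joint hold_bar above 1.6 rad and x of v_block_mid in the frame of hold_fixture above 0.045 m), for 0.2 s.
2. the V-block is slid up against the end stop (gap under 6 mm) while the bar is open (x of v_block_mid in the frame of hold_fixture below -0.064 m and value of joint hold_bar above 1.3 rad), for 0.2 s.
At the end, for the whole second after the job is handed in: The V-block stands flat on the track between the guide strips, up against the end stop (gap under 6 mm), and the hold-down bar is fully down on its rest (within 0.04 rad) (x of v_block_mid in the frame of hold_fixture between -0.074 and -0.064 m and y of v_block_mid in the frame of hold_fixture between -0.006 and 0.006 m and z of v_block_mid in the frame of hold_fixture below 0.034 m and angle between v_block_mid's own z axis and vertical below 0.08 rad and value of joint hold_bar below 0.04 rad); the robot touches nothing.
It fails at once if the V-block is lifted more than 10 mm off its track (z of v_block_mid in the frame of hold_fixture above 0.041 m).
It fails at once if the bar drops or is slammed down (faster than 4 rad/s downwards) (velocity of joint hold_bar below -4 rad/s).
It fails at once if the setting block is shoved more than 25 mm (distance of gauge_block from where it was at the start of the episode above 0.025 m).
It fails at once if the box offcut is shoved more than 25 mm (distance of box_end_b from where it was at the start of the episode above 0.025 m).
It also fails if it takes over 67 s, if anything falls off the work surface, if the arm or the gripper's body presses on something with over 40 N, if the wrist force passes 120 N, or if a joint passes its speed limit or range.

## Robot

A 6-joint arm with a two-finger parallel gripper is mounted at the origin on the work surface; the furniture and walls round the work are solid. World frame = base frame: x ahead of the robot, y to its left, z up, the work surface at z = 0. Lengths are in m, angles in rad, forces in N, time in s.
With the tool pointing down it reaches from about 0.35 to 0.775 m from the base axis. Payload 7.3 kg.
Tool frame: the origin (TCP) lies on the centre line of the jaws, within the pads' length; the fingertips stand 14 mm ahead of it and the grasp point (between the pads) lies 5 mm behind it (nose_length is the distance from the TCP to the fingertips, in m); z points along the fingers, y is the direction in which the jaws open and shut (so a half turn about z gives the same grasp; the last joint's range is limited). The gripper opens to 92 mm and grips with 3 to 60 N. Pads are 19 mm wide; open, the fingers measure 130 mm over their backs; the gripper's body (75 mm by 190 mm) begins 47 mm behind the grasp point.
Start: joints at [-1.278, 0.342, 1.524, -0, 1.275, -0.146], TCP at [0.223, -0.475, 0.241] pointing down, gripper open.
Joint ranges: [-2.53, 2.53], [-0.77, 2.02], [0.04, 2.7], [-1, 4.14], [0.28, 2.66], [-3.11, 3.11]. Speed limits (rad/s): [2.57, 2.57, 3.14, 3.14, 3.14, 3.14].

## Interface

Orientations are given as a unit quaternion [w, x, y, z].
In Python, from cell import * gives the robot as it stands.
- The arm moves only by the tool play_rows, never from a script. Its argument "steps" is text: rows parted by semicolons, each of 7 numbers parted by spaces: the shift along the tool's x, y, z in m, then the turn, a rotation vector about the tool's x, y, z in rad, then the opening, from 0 (shut) to 1 (fully open). A call has 1 to 5 rows; each row is the pose to reach, as a shift and turn from the pose commanded when the call began, along the tool's axes at that moment; what a row does not reach only later rows make up. A row lasts 1/12 s, in which the tool goes at most 41.7 mm and 7.16 degrees, less where a joint would pass 70% of its speed; a pose out of reach is approached as far as the arm can. A call with a gripper value outside its range is refused whole. The fingers move at their own pace and stop on an object; "force" is the grip in N (left out, the last holds). Time passes only in rows, so rows that repeat a pose let the fingers close. It gives the time, the measured TCP pose, the force and the opening at its end, in the units of the state.
- get_obs(): the state, without advancing time (a new reading comes with each control period).
- read_camera(name): name is "scene" or "side" or "wrist"; returns the picture (480x640x3 uint8, red, green, blue); there is no depth.
- get_calibration(name): a dict with "mtx" (3x3 intrinsics, pixels), "k1" (the pictures are not rectified: a ray, as slopes to the right and down, at radius r is drawn at 1 + k1 r^2 times it, then the intrinsics apply), "rvec" (rotation vector, rad) and "tvec" (3), from world to camera coordinates, as OpenCV has them. Camera axes: x right, y down, z forward; pixel columns grow to the right and rows downward; lengths in m; the calibration is good to about 2 mm. A picture is of the moment at which its call begins: read the wrist's pose just before it. get_calibration takes no time and is no camera call; for the wrist camera it gives the pose at the moment of the call.
- close_job(): hands the job in, once; it reports no verdict.
The state is a dict: "time_s": time; "joint_positions": joint angles; "joint_vel": joint speeds; "effort": joint torques, N m; "ee_pos": TCP position; "ee_rot": TCP orientation; "force": force on the tool from outside, world axes, zero at the start; "torque": the same for the moment, N m; "gripper_width": opening from 0.0 (shut) to 1.0 (fully open).
Only numpy, scipy, OpenCV 4.12 (cv2) and the standard library are available. Lean on these libraries where they do the work, as an engineer would, in place of code of your own. Each camera call takes 0.05 s, during which the arm holds its last target.

## Working session

There is one attempt and no reset: what is moved stays moved. The work goes in short steps, Python scripts to look and compute and a tool call to move; the robot and the scene stay as the last step left them, time stands still between calls to the robot, and variables do not carry over. Pictures are saved under pics/ and viewed, and the job is handed in when it is done.

Besides the shell and the picture viewer there is one more tool, called after "Emit:" by a JSON object that holds its "name" and its "arguments". play_rows: Moves the arm, as the interface text tells. Its arguments: {"type":"object","properties":{"steps":{"type":"string"},"force":{"type":"number"}},"required":["steps"]}

```bash
ls; mkdir -p pics; python3 - <<'E'
from cell import *
import cv2
print(get_obs())
for n in ["scene","side","wrist"]:
    c=get_calibration(n); print(n,c)
    im=read_camera(n); cv2.imwrite(f"pics/{n}0.png",im[:,:,::-1])
E
```

```text
pics
{'time_s': 0.0, 'joint_positions': array([-1.27801917e+00,  3.42729319e-01,  1.52497940e+00, -1.68628364e-05,
        1.27541824e+00, -1.45973338e-01]), 'joint_vel': array([-0.00240806,  0.00043027,  0.00128895,  0.00079435,  0.00071195,
        0.0018258 ]), 'effort': array([-2.42523247e-04, -4.31247747e+01, -2.44212931e+01,  7.17359106e-02,
        5.59916126e-02, -1.42572967e-04]), 'ee_pos': array([ 0.22294332, -0.47489693,  0.24005466]), 'ee_rot': array([-7.64496528e-04,  9.76032775e-01,  2.17622225e-01, -6.43026644e-05]), 'force': array([ 0.61453638, -0.24079401, -0.93682314]), 'torque': array([ 0.01766297, -0.01819815, -0.0677836 ]), 'gripper_width': 1.002767910829725}
scene {'mtx': array([[436.98136432,   0.        , 317.8917662 ],
       [  0.        , 436.98136432, 241.55412376],
       [  0.        ,   0.        ,   1.        ]]), 'k1': 0.008603974300149867, 'rvec': array([ 0.77701203, -2.24284406,  1.50075808]), 'tvec': array([0.41746986, 0.18553626, 0.66056331])}
side {'mtx': array([[486.418437  ,   0.        , 312.34981959],
       [  0.        , 486.418437  , 237.12580941],
       [  0.        ,   0.        ,   1.        ]]), 'k1': -0.04932832149264035, 'rvec': array([ 1.9327911 , -0.20402946,  0.13856914]), 'tvec': array([-0.50583499,  0.09581689,  0.73661317])}
wrist {'mtx': array([[396.7245833 ,   0.        , 322.3493115 ],
       [  0.        , 396.7245833 , 237.87414574],
       [  0.        ,   0.        ,   1.        ]]), 'k1': -0.03663095602842966, 'rvec': array([-2.42329638,  1.53861986,  0.24150917]), 'tvec': array([-0.52415519, -0.03844951,  0.39126594])}
```

View pics/scene0.png

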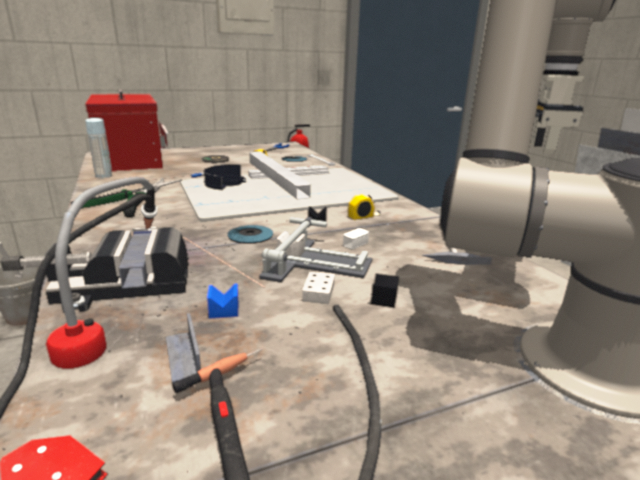

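View pics/side0.png

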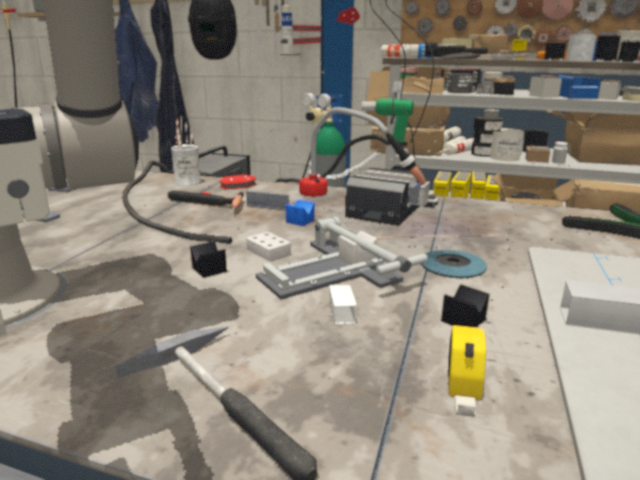

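View pics/wrist0.png

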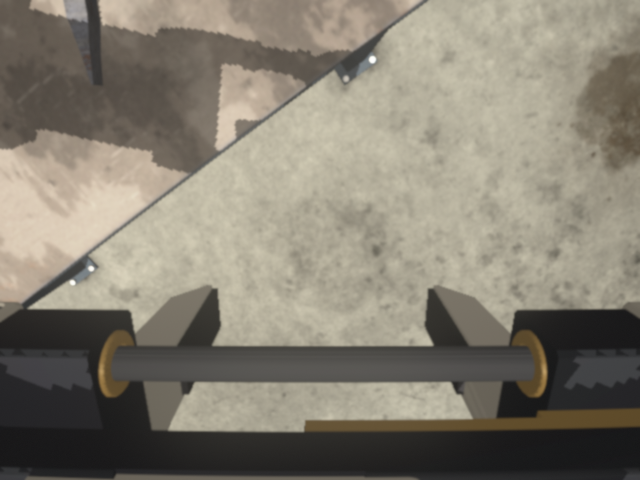

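The fixture shows at about (320,255) in the scene picture and (345,260) in the side picture. I'll zoom in on both.

```bash
python3 - <<'E'
import cv2
a=cv2.imread("pics/scene0.png")[200:310,240:400]; cv2.imwrite("pics/sceneZ.png",cv2.resize(a,None,fx=5,fy=5,interpolation=cv2.INTER_CUBIC))
a=cv2.imread("pics/side0.png")[205:335,235:445]; cv2.imwrite("pics/sideZ.png",cv2.resize(a,None,fx=3.8,fy=3.8,interpolation=cv2.INTER_CUBIC))
E
```

```text
(no output)
```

View pics/sceneZ.png

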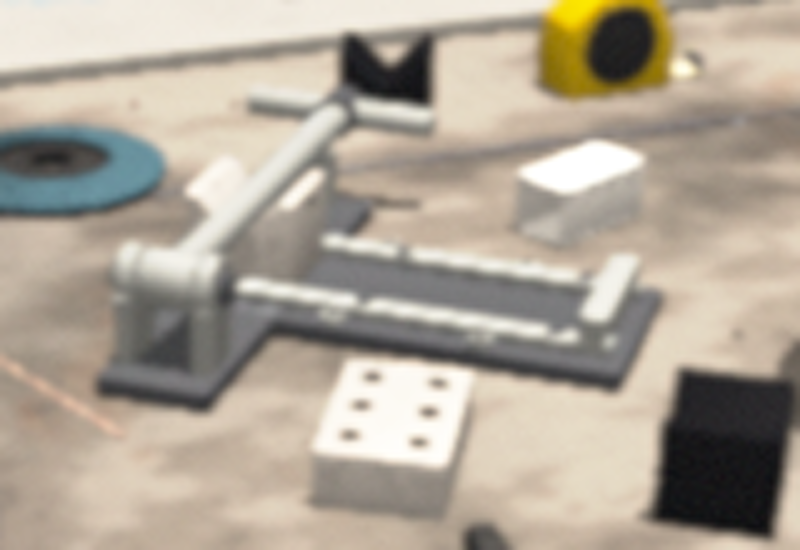

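View pics/sideZ.png

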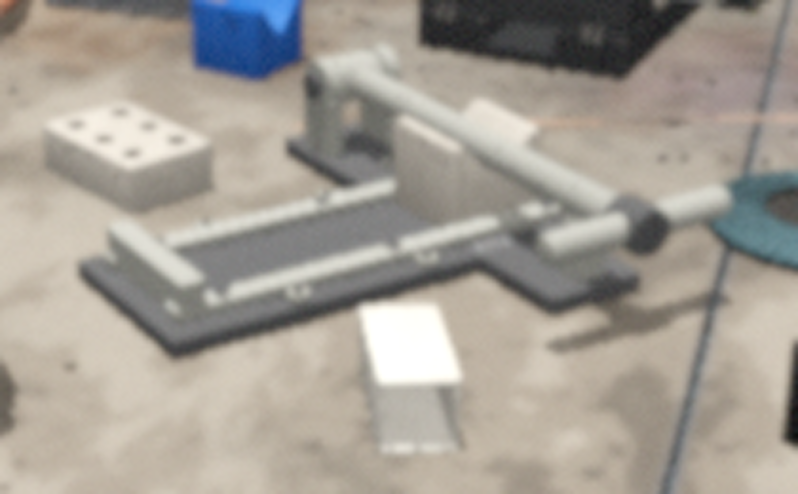

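```bash
cat > h.py <<'E'
import numpy as np, cv2
from scipy.optimize import least_squares
from scipy.spatial.transform import Rotation as R
from cell import *
def proj(c,P):
    d=np.array([c["k1"],0,0,0,0.])
    P=np.atleast_2d(P).astype(float)
    # model: r is slope radius -> opencv k1
    return cv2.projectPoints(P.reshape(-1,1,3),c["rvec"],c["tvec"],c["mtx"],d)[0].reshape(-1,2)
def ray(c,uv):
    s=cv2.undistortPoints(np.array(uv,float).reshape(-1,1,2),c["mtx"],np.array([c["k1"],0,0,0,0.])).reshape(2)
    M=R.from_rotvec(c["rvec"]).as_matrix(); o=-M.T@c["tvec"]; return o,M.T@np.array([s[0],s[1],1])
def onplane(c,uv,z):
    o,d=ray(c,uv); return o+d*(z-o[2])/d[2]
def fit(obs,p0=(0.55,0,0)):
    def f(p):
        r=[]
        for n,F,uv in obs:
            F=np.array(F)/1000; c,s=np.cos(p[2]),np.sin(p[2])
            W=[p[0]+c*F[0]-s*F[1],p[1]+s*F[0]+c*F[1],F[2]]
            r.append(proj(n,W)[0]-uv)
        return np.ravel(r)
    b=None
    for y in np.arange(-3,3.1,.75):
        s=least_squares(f,(p0[0],p0[1],y),loss="soft_l1")
        if b is None or s.cost<b.cost:b=s
    return b.x,f(b.x).reshape(-1,2)
E
python3 - <<'E'
from h import *
A=get_calibration("scene");B=get_calibration("side")
S=[((-117,45,0),(618,387)),((-117,-45,10),(660,290)),((35,120,0),(205,408)),((85,120,0),(100,392)),((108,-115,45),(250,100)),((12,-115,45),(432,120)),((60,-115,45),(345,108))]
D=[((-117,-45,0),(178,355)),((-117,45,10),(80,265)),((35,-95,0),(553,310)),((85,-95,0),(637,285)),((12,-115,45),(545,243)),((108,-115,45),(722,200)),((60,-115,45),(643,222))]
o=[(A,f,np.array(u)/5+(240,200)) for f,u in S]; o2=[(B,f,np.array(u)/3.8+(235,205)) for f,u in D]
x0=onplane(A,o[0][2],0)[:2]; print(x0)
for q in (o,o2,o+o2):
    p,r=fit(q,x0); print(p.round(4)); print(r.round(1).tolist())
# bystanders
for n,u in (("gauge top centre",(395,405)),):
    print(n,onplane(A,np.array(u)/5+(240,200),.025))
print("box",onplane(B,np.array((410,345))/3.8+(235,205),.03),onplane(A,np.array((582,167))/5+(240,200),.03))
print("cams",ray(A,(0,0))[0],ray(B,(0,0))[0])
E
```

```text
[ 0.41836699 -0.01645636]
[ 0.5412 -0.017   0.3381]
[[0.2, 0.9], [0.8, -1.4], [0.3, 0.5], [-1.5, -0.4], [-0.1, -1.1], [0.5, 0.0], [-0.8, -0.2]]
[ 0.5444 -0.0102  0.3502]
[[-0.0, 0.7], [-0.5, -3.0], [0.0, 0.9], [1.5, 0.0], [0.3, 0.7], [0.2, -1.6], [-1.5, -0.8]]
[ 0.5421 -0.0156  0.3539]
[[0.0, 0.7], [-0.0, -1.6], [0.3, 0.9], [-1.8, 0.2], [-1.7, -0.9], [-0.8, 0.0], [-2.3, -0.1], [-0.8, 2.6], [-1.6, -1.4], [-0.1, 2.5], [1.4, 1.5], [0.2, 2.2], [0.3, -0.3], [-1.5, 0.6]]
gauge top centre [0.45178396 0.09323559 0.025     ]
box [ 0.52809645 -0.15586027  0.03      ] [ 0.52294171 -0.14923142  0.03      ]
cams [0.01705111 0.68611907 0.41713134] [ 0.35920654 -0.74314625  0.35546194]
```

```bash
cat >> h.py <<'E'
def tf(o=None):
    o=o or get_obs(); q=o["ee_rot"]; return np.array(o["ee_pos"]),R.from_quat([q[1],q[2],q[3],q[0]])
def W(p,F):
    F=np.array(F)/1000; c,s=np.cos(p[2]),np.sin(p[2]); return np.array([p[0]+c*F[0]-s*F[1],p[1]+s*F[0]+c*F[1],F[2]])
def inv(p,w):
    c,s=np.cos(p[2]),np.sin(p[2]); d=np.array(w)[:2]-p[:2]; return np.array([c*d[0]+s*d[1],-s*d[0]+c*d[1]])*1000
def down(yaw):
    x=np.array([np.cos(yaw),np.sin(yaw),0]); z=np.array([0,0,-1.]); return R.from_matrix(np.c_[x,np.cross(z,x),z])
def move(target,yaw,o=None):
    p,r=tf(o); return r.inv().apply(np.array(target)-p).round(4),(r.inv()*down(yaw)).as_rotvec().round(3)
E
python3 - <<'E'
from h import *
p,r=tf(); c=get_calibration("wrist"); o,d=ray(c,c["mtx"][:2,2]); print("cam in tool",r.inv().apply(o-p),r.inv().apply(d))
fx=np.array([.5421,-.0156,.3539])
print(move([*W(fx,(30,-60,0))[:2],.24],fx[2]))
A=get_calibration("scene");B=get_calibration("side")
print("black",inv(fx,onplane(B,(465,322),0)), "gauge",inv(fx,[.4518,.0932]),"box",inv(fx,[.525,-.152]))
E
```

```text
cam in tool [ 0.08294253 -0.00041221 -0.1437646 ] [-3.05300965e-01  6.36121770e-04  9.52255699e-01]
(array([ 5.088e-01, -2.180e-01,  5.000e-04]), array([-0.001, -0.   ,  0.085]))
black [  70.36888112 -236.61272334] gauge [-46.99836151 133.35173045] box [ -63.31089612 -122.02090162]
```

Emit:
{"name": "play_rows", "arguments": {"steps": "0.51 -0.218 -0.04 0 0 0.085 1;0.51 -0.218 -0.04 0 0 0.085 1;0.51 -0.218 -0.04 0 0 0.085 1;0.51 -0.218 -0.04 0 0 0.085 1;0.51 -0.218 -0.04 0 0 0.085 1"}}

```text
time_s: 0.57
ee_pos: [0.3621, -0.3185, 0.2557]
ee_rot: [-0.0, 0.984, 0.176, -0.0]
force: [1.3, -0.7, -0.7]
gripper_width: 0.998
```

```bash
python3 - <<'E'
from h import *
fx=np.array([.5421,-.0156,.3539]); print(move([*W(fx,(30,-60,0))[:2],.28],fx[2]))
E
```

```text
(array([ 0.3037, -0.162 , -0.0243]), array([-0.   ,  0.   , -0.001]))
```

Emit:
{"name": "play_rows", "arguments": {"steps": "0.304 -0.162 -0.024 0 0 0 1;0.304 -0.162 -0.024 0 0 0 1;0.304 -0.162 -0.024 0 0 0 1;0.304 -0.162 -0.024 0 0 0 1;0.304 -0.162 -0.024 0 0 0 1"}}

```text
time_s: 0.98
ee_pos: [0.5004, -0.163, 0.2702]
ee_rot: [0.0, 0.984, 0.176, -0.0]
force: [-0.1, -0.5, -0.3]
gripper_width: 1.002
```

Emit:
{"name": "play_rows", "arguments": {"steps": "0.1 -0.052 -0.008 0 0 0 1;0.135 -0.07 -0.01 0 0 0 1;0.135 -0.07 -0.01 0 0 0 1;0.135 -0.07 -0.01 0 0 0 1;0.135 -0.07 -0.01 0 0 0 1"}}

```text
time_s: 1.4
ee_pos: [0.6045, -0.0479, 0.2794]
ee_rot: [-0.001, 0.984, 0.178, 0.001]
force: [-0.3, -0.7, -0.7]
gripper_width: 1.001
```

```bash
python3 - <<'E'
from h import *
print(get_obs()["ee_pos"],get_obs()["time_s"],get_obs()["joint_vel"].round(3))
c=get_calibration("wrist"); np.savez("w1.npz",**c); cv2.imwrite("pics/wrist1.png",read_camera("wrist")[:,:,::-1])
E
```

```text
[ 0.60448031 -0.04793807  0.2794416 ] 1.4 [-0.069 -0.034  0.073 -0.04  -0.014 -0.063]
```

View pics/wrist1.png

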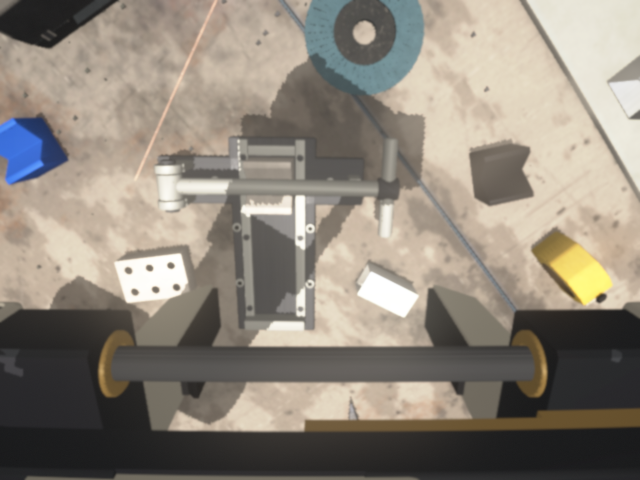

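The wrist picture shows the whole fixture: handle at x≈388, y 138–237, end stop at y≈325. Next I'll zoom in for exact points.

```bash
python3 - <<'E'
import cv2
a=cv2.imread("pics/wrist1.png")[125:340,150:410]; cv2.imwrite("pics/w1Z.png",cv2.resize(a,None,fx=2.7,fy=2.7,interpolation=cv2.INTER_CUBIC))
E
```

```text
(no output)
```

View pics/w1Z.png

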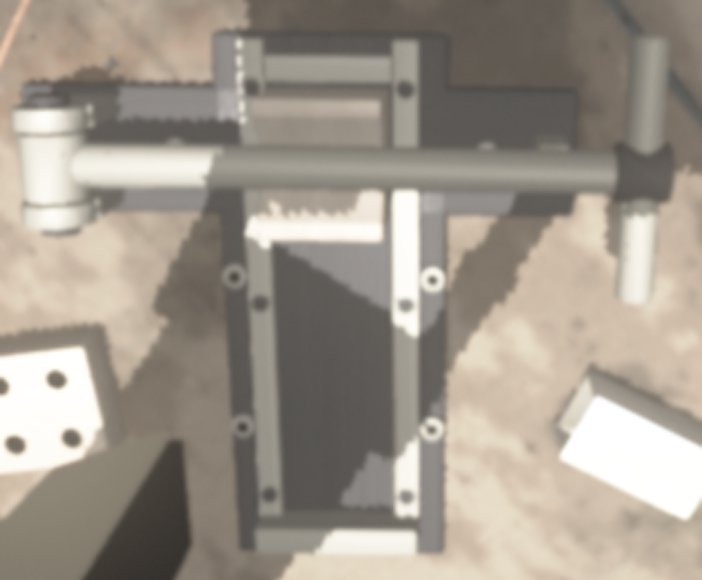

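```bash
python3 - <<'E'
from h import *
c=dict(np.load("w1.npz"))
D=[((-117,45,10),(242,551)),((-117,-45,10),(443,551)),((105,45,10),(215,33)),((105,-45,10),(447,35)),((85,-95,10),(575,90)),((35,-95,10),(575,212)),((108,-115,45),(652,38)),((12,-115,45),(635,303)),((60,-115,45),(643,173)),((-95,34,28),(256,530)),((-95,-34,28),(417,528))]
o=[(c,f,np.array(u)/2.7+(150,125)) for f,u in D]
p,r=fit(o,(.54,-.016)); print(p.round(4)); print(r.round(1).tolist())
for u in [(652,38),(635,303)]: print(inv(p,onplane(c,np.array(u)/2.7+(150,125),.045)))
f2=lambda pts:[inv(p,onplane(c,np.array(u)/2.7+(150,125),z)).round(1) for u,z in pts]
print("block",f2([((250,242),.052),((382,242),.052),((320,98),.052)]), "strip",f2([((320,55),.016),((320,82),.016),((320,55),.028),((320,82),.028),((320,55),.01),((320,82),.01)]))
t,rr=tf(); print("tool in fx",inv(p,t),t[2])
G=[.5,.5]
print(move([*W(p,(30.5,-115,0))[:2],.15],p[2]))
E
```

```text
[ 0.5419 -0.015   0.3456]
[[-0.8, 0.5], [0.7, 1.6], [-1.8, -0.5], [0.9, -0.2], [1.9, 0.1], [-0.2, 2.3], [-0.2, -1.1], [-0.1, -0.7], [-0.1, -0.1], [-0.4, -0.4], [0.4, 1.2]]
[ 107.0063464  -115.25296598]
[  11.2272991  -115.17526966]
block [array([34.4, 25.1]), array([ 35. , -22.2]), array([85.7, -1.3])] strip [array([97.3,  3.1]), array([87.4,  3.3]), array([98.3,  1.5]), array([88.6,  1.7]), array([96.8,  3.9]), array([86.7,  4.1])]
tool in fx [ 45.55557309 -53.7053775 ] 0.2792519299142322
(array([-0.0157,  0.0612,  0.1292]), array([-0.001,  0.001,  0.012]))
```

Emit:
{"name": "play_rows", "arguments": {"steps": "-0.016 0.061 0.04 0 0 0.012 1;-0.016 0.061 0.08 0 0 0.012 1;-0.016 0.061 0.12 0 0 0.012 1;-0.016 0.061 0.13 0 0 0.012 1;-0.016 0.061 0.13 0 0 0.012 1"}}

```text
time_s: 1.87
ee_pos: [0.6035, -0.1161, 0.1432]
ee_rot: [-0.003, 0.986, 0.169, -0.006]
force: [-0.9, 0.4, -0.5]
gripper_width: 0.998
```

```bash
echo 'fx=np.array([.5419,-.015,.3456])' >> h.py; python3 - <<'E'
from h import *
p=fx
print(move([*W(p,(30.5,-115,0))[:2],.04],p[2]), get_obs()["ee_pos"])
c=get_calibration("wrist"); np.savez("w2.npz",**c); cv2.imwrite("pics/wrist2.png",read_camera("wrist")[:,:,::-1])
E
```

```text
(array([ 0.0079, -0.0002,  0.1031]), array([-0.008,  0.011, -0.006])) [ 0.60347743 -0.11610569  0.1432141 ]
```

View pics/wrist2.png

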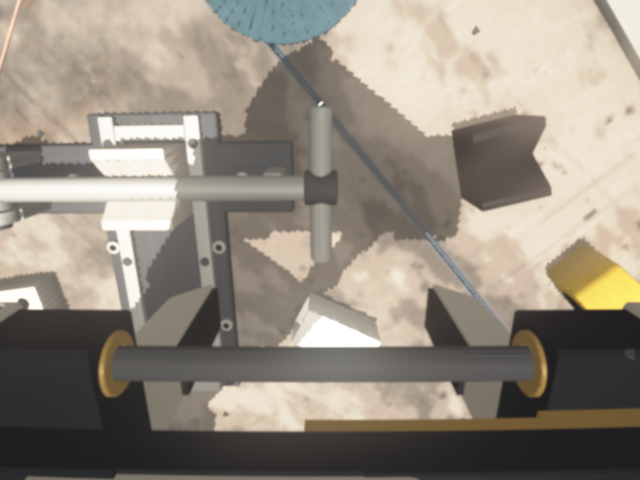

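```bash
python3 - <<'E'
from h import *
c=dict(np.load("w2.npz"))
for u in [(310,295),(300,335),(378,345)]: print(inv(fx,onplane(c,u,.03)))
for u in [(321,108),(321,255),(321,187)]: print(inv(fx,onplane(c,u,.045)))
print(inv(fx,tf()[0]),get_obs()["ee_pos"],move([*W(fx,(30.5,-115,0))[:2],.04],fx[2]))
E
```

```text
[ -20.03403785 -105.81881006]
[-52.9722988  -97.85669519]
[ -61.74975415 -156.10474261]
[ 107.30439944 -114.72671933]
[  16.25613687 -114.0939526 ]
[  60.92973552 -114.40547366]
[  25.604608   -116.52012493] [ 0.60546317 -0.11595672  0.14715734] (array([ 0.0056, -0.0011,  0.1071]), array([-0.004,  0.006, -0.006]))
```

Emit:
{"name": "play_rows", "arguments": {"steps": "0.003 -0.001 0.04 0 0 0 1;0.003 -0.001 0.08 0 0 0 1;0.003 -0.001 0.107 0 0 0 1;0.003 -0.001 0.107 0 0 0 1;0.003 -0.001 0.107 0 0 0 1"}}

```text
time_s: 2.33
ee_pos: [0.6112, -0.1135, 0.0448]
ee_rot: [0.0, 0.985, 0.17, 0.0]
force: [0.5, 0.4, 1.3]
gripper_width: 1.0
```

Emit:
{"name": "play_rows", "arguments": {"steps": "0 0 0 0 0 0 1;0 0 0 0 0 0 1;0 0 0 0 0 0 1"}}

```text
time_s: 2.58
ee_pos: [0.6121, -0.1138, 0.0461]
ee_rot: [0.001, 0.985, 0.17, 0.002]
force: [-0.2, -0.2, 0.1]
gripper_width: 1.003
```

```bash
python3 - <<'E'
from h import *
print(inv(fx,tf()[0]),move([*W(fx,(30.5,-115,0))[:2],.04],fx[2]))
E
```

```text
[  32.57662531 -116.70905807] (array([-0.0021, -0.0017,  0.0061]), array([ 0.003, -0.004, -0.004]))
```

Emit:
{"name": "play_rows", "arguments": {"steps": "-0.002 -0.002 0.006 0 0 0 1;-0.002 -0.002 0.006 0 0 0 0.5;-0.002 -0.002 0.006 0 0 0 0;-0.002 -0.002 0.006 0 0 0 0;-0.002 -0.002 0.006 0 0 0 0", "force": 15}}

```text
time_s: 3.0
ee_pos: [0.608, -0.1121, 0.0372]
ee_rot: [0.0, 0.985, 0.17, 0.0]
force: [-0.2, -0.4, -0.0]
gripper_width: 0.757
```

Emit:
{"name": "play_rows", "arguments": {"steps": "0 0 0 0 0 0 0;0 0 0 0 0 0 0;0 0 0 0 0 0 0;0 0 0 0 0 0 0;0 0 0 0 0 0 0"}}

```text
time_s: 3.42
ee_pos: [0.608, -0.1121, 0.0372]
ee_rot: [0.0, 0.985, 0.17, -0.0]
force: [0.1, -0.7, -0.3]
gripper_width: 0.396
```

Emit:
{"name": "play_rows", "arguments": {"steps": "0 0 0 0 0 0 0;0 0 0 0 0 0 0;0 0 0 0 0 0 0;0 0 0 0 0 0 0;0 0 0 0 0 0 0"}}

```text
time_s: 3.83
ee_pos: [0.6082, -0.1126, 0.0372]
ee_rot: [0.0, 0.985, 0.17, 0.0]
force: [0.9, -2.1, -0.1]
gripper_width: 0.145
```

```bash
python3 - <<'E'
from h import *
o=get_obs();print(o,inv(fx,tf()[0]))
cv2.imwrite("pics/side1.png",cv2.resize(read_camera("side")[150:350,200:500,::-1],None,fx=2.6,fy=2.6))
E
```

```text
{'time_s': 3.8333, 'joint_positions': array([-3.06590292e-01,  7.21953525e-01,  1.47995818e+00, -6.77349043e-04,
        9.38985427e-01,  9.22823851e-01]), 'joint_vel': array([-8.05077196e-04, -7.64752709e-05,  3.62884858e-04,  1.79394802e-04,
        3.57232588e-04,  1.42209474e-03]), 'effort': array([ 1.49958160e+00, -5.67253017e+01, -1.90504879e+01,  5.89502100e-01,
        3.81022599e-01,  8.60587723e-03]), 'ee_pos': array([ 0.60816198, -0.11256447,  0.03720638]), 'ee_rot': array([4.02566147e-04, 9.85433534e-01, 1.70060441e-01, 1.83322411e-04]), 'force': array([ 0.88794826, -2.11390877, -0.08412838]), 'torque': array([-0.39470848, -0.11684101, -0.01616022]), 'gripper_width': 0.14457085476103948} [  29.29300472 -114.24270936]
```

View pics/side1.png

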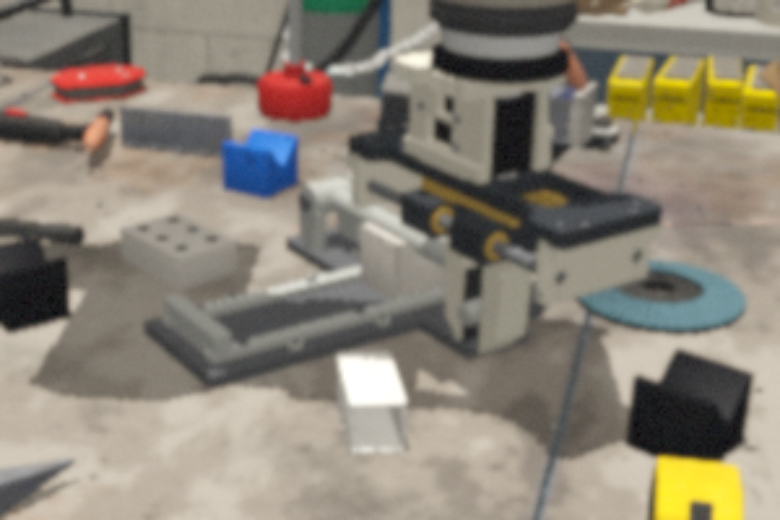

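```bash
python3 - <<'E'
import numpy as np
th=np.linspace(0,1.88,26)
P=np.c_[-210*(1-np.cos(th)),-210*np.sin(th)]
for k in range(0,25,5):
    print(th[k+5].round(2),"; ".join("0 %.3f %.3f 0 0 0 0"%tuple(d) for d in (P[k+1:k+6]-P[k])/1000))
E
```

```text
0.38 0 -0.001 -0.016 0 0 0 0; 0 -0.002 -0.031 0 0 0 0; 0 -0.005 -0.047 0 0 0 0; 0 -0.009 -0.062 0 0 0 0; 0 -0.015 -0.077 0 0 0 0
0.75 0 -0.006 -0.014 0 0 0 0; 0 -0.014 -0.028 0 0 0 0; 0 -0.022 -0.042 0 0 0 0; 0 -0.032 -0.054 0 0 0 0; 0 -0.042 -0.066 0 0 0 0
1.13 0 -0.011 -0.011 0 0 0 0; 0 -0.023 -0.021 0 0 0 0; 0 -0.036 -0.031 0 0 0 0; 0 -0.049 -0.039 0 0 0 0; 0 -0.063 -0.046 0 0 0 0
1.5 0 -0.015 -0.006 0 0 0 0; 0 -0.029 -0.011 0 0 0 0; 0 -0.045 -0.015 0 0 0 0; 0 -0.060 -0.018 0 0 0 0; 0 -0.076 -0.020 0 0 0 0
1.88 0 -0.016 -0.000 0 0 0 0; 0 -0.032 0.000 0 0 0 0; 0 -0.047 0.002 0 0 0 0; 0 -0.063 0.005 0 0 0 0; 0 -0.078 0.009 0 0 0 0
```

Emit:
{"name": "play_rows", "arguments": {"steps": "0 -0.001 -0.016 0 0 0 0; 0 -0.002 -0.031 0 0 0 0; 0 -0.005 -0.047 0 0 0 0; 0 -0.009 -0.062 0 0 0 0; 0 -0.015 -0.077 0 0 0 0"}}

```text
time_s: 4.3
ee_pos: [0.6034, -0.0993, 0.115]
ee_rot: [0.001, 0.985, 0.17, 0.0]
force: [2.1, -7.5, -0.2]
gripper_width: 0.146
```

```bash
python3 - <<'E'
from h import *
o=get_obs();print(o["force"],o["gripper_width"],inv(fx,tf()[0]),o["ee_pos"])
cv2.imwrite("pics/side2.png",cv2.resize(read_camera("side")[100:350,200:500,::-1],None,fx=2.4,fy=2.4))
E
```

```text
[ 2.09714079 -7.45187259 -0.19387766] 0.1460999996888416 [  29.30583616 -100.17904107] [ 0.60340983 -0.09932801  0.11499929]
```

View pics/side2.png

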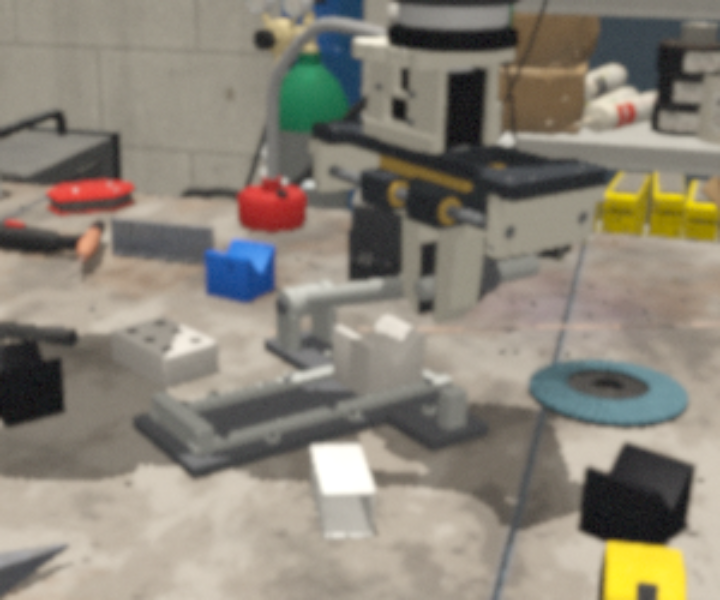

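The bar comes up with the gripper and the V-block stays in place. I'll continue along the arc.

Emit:
{"name": "play_rows", "arguments": {"steps": "0 -0.006 -0.014 0 0 0 0; 0 -0.014 -0.028 0 0 0 0; 0 -0.022 -0.042 0 0 0 0; 0 -0.032 -0.054 0 0 0 0; 0 -0.042 -0.066 0 0 0 0"}}

```text
time_s: 4.77
ee_pos: [0.59, -0.0615, 0.1826]
ee_rot: [0.003, 0.986, 0.17, 0.002]
force: [1.1, -11.6, 6.7]
gripper_width: 0.148
```

Emit:
{"name": "play_rows", "arguments": {"steps": "0 -0.011 -0.011 0 0 0 0; 0 -0.023 -0.021 0 0 0 0; 0 -0.036 -0.031 0 0 0 0; 0 -0.049 -0.039 0 0 0 0; 0 -0.063 -0.046 0 0 0 0"}}

```text
time_s: 5.18
ee_pos: [0.5688, -0.0012, 0.2293]
ee_rot: [0.003, 0.986, 0.17, 0.002]
force: [-0.4, -8.5, 10.2]
gripper_width: 0.145
```

Emit:
{"name": "play_rows", "arguments": {"steps": "0 -0.015 -0.006 0 0 0 0; 0 -0.029 -0.011 0 0 0 0; 0 -0.045 -0.015 0 0 0 0; 0 -0.060 -0.018 0 0 0 0; 0 -0.076 -0.020 0 0 0 0"}}

```text
time_s: 5.6
ee_pos: [0.5422, 0.0727, 0.2475]
ee_rot: [0.001, 0.985, 0.17, 0.001]
force: [1.7, -0.8, 1.0]
gripper_width: 0.144
```

```bash
python3 - <<'E'
from h import *
o=get_obs();print(o["force"],o["gripper_width"],inv(fx,tf()[0]),o["ee_pos"])
cv2.imwrite("pics/side3.png",cv2.resize(read_camera("side")[50:350,200:500,::-1],None,fx=2,fy=2))
E
```

```text
[ 1.69212642 -0.81520985  1.01124344] 0.14354123528593404 [29.97101293 82.4128773 ] [0.54218061 0.07269302 0.24751045]
```

View pics/side3.png

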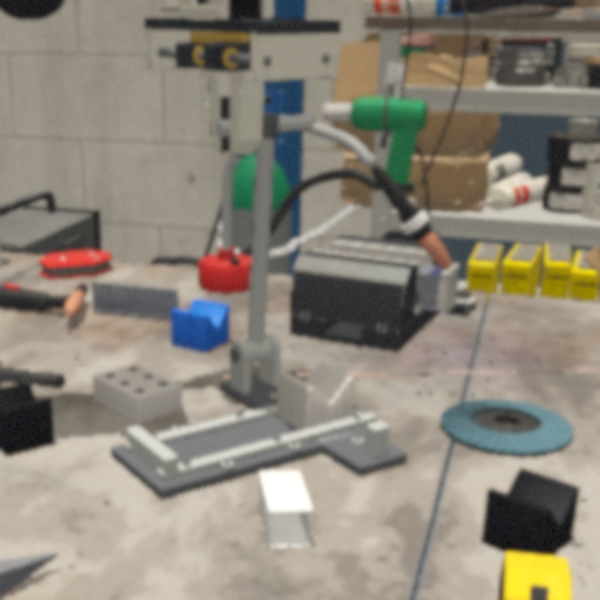

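Emit:
{"name": "play_rows", "arguments": {"steps": "0 -0.016 0 0 0 0 0; 0 -0.032 0 0 0 0 0; 0 -0.047 0.002 0 0 0 0; 0 -0.063 0.005 0 0 0 0; 0 -0.078 0.009 0 0 0 0"}}

```text
time_s: 6.07
ee_pos: [0.5159, 0.1466, 0.2371]
ee_rot: [0.0, 0.985, 0.17, 0.0]
force: [1.4, 0.8, -0.8]
gripper_width: 0.145
```

Emit:
{"name": "play_rows", "arguments": {"steps": "0 0 0 0 0 0 0;0 0 0 0 0 0 0;0 0 0 0 0 0 0;0 0 0 0 0 0 0"}}

```text
time_s: 6.4
ee_pos: [0.5162, 0.1456, 0.2375]
ee_rot: [-0.0, 0.985, 0.17, 0.0]
force: [-2.3, 2.7, 3.7]
gripper_width: 0.147
```

```bash
python3 - <<'E'
from h import *
o=get_obs();print(o["force"],o["gripper_width"],inv(fx,tf()[0]),o["ee_pos"])
cv2.imwrite("pics/side4.png",cv2.resize(read_camera("side")[50:350,200:500,::-1],None,fx=2,fy=2))
E
```

```text
[-2.25682106  2.66702071  3.7313879 ] 0.14689627426566226 [ 30.28595824 159.83909357] [0.51624793 0.1456479  0.23747349]
```

View pics/side4.png

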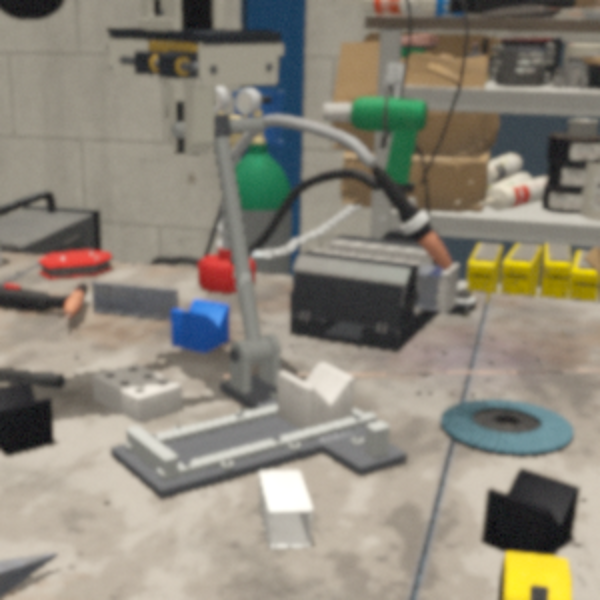

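Emit:
{"name": "play_rows", "arguments": {"steps": "0 0 0 0 0 0 0.45;0 0 0 0 0 0 0.45;0 0 0 0 0 0 0.45;0 0 0 0 0 0 0.45;0 0 0 0 0 0 0.45"}}

```text
time_s: 6.87
ee_pos: [0.5162, 0.1458, 0.237]
ee_rot: [0.0, 0.985, 0.17, -0.0]
force: [0.5, 0.4, -0.2]
gripper_width: 0.432
```

Emit:
{"name": "play_rows", "arguments": {"steps": "0 0 -0.015 0 0 0 0.45;0 0 -0.03 0 0 0 0.45;0 0 -0.05 0 0 0 0.45;0 0 -0.07 0 0 0 0.45;0 0 -0.07 0 0 0 0.45"}}

```text
time_s: 7.28
ee_pos: [0.5176, 0.1462, 0.3111]
ee_rot: [0.0, 0.985, 0.17, 0.004]
force: [-0.1, 0.3, 0.7]
gripper_width: 0.447
```

```bash
python3 - <<'E'
from h import *
o=get_obs();print(o["force"],o["gripper_width"],inv(fx,tf()[0]),o["ee_pos"])
for n in("side","scene"):
  im=read_camera(n)[50:350,200:500,::-1]; cv2.imwrite(f"pics/{n}5.png",cv2.resize(im,None,fx=2,fy=2))
for x,z in ((135,.31),(135,.05)): print(move([*W(fx,(x,-10,0))[:2],z],fx[2]))
E
```

```text
[-0.12546959  0.34046374  0.70571734] 0.44721960346773826 [ 31.76448525 159.91372495] [0.51761375 0.14621898 0.31112443]
(array([ 0.1052,  0.1698, -0.0024]), array([ 0.   , -0.001, -0.004]))
(array([0.1049, 0.1697, 0.2576]), array([ 0.   , -0.001, -0.004]))
```

View pics/side5.png

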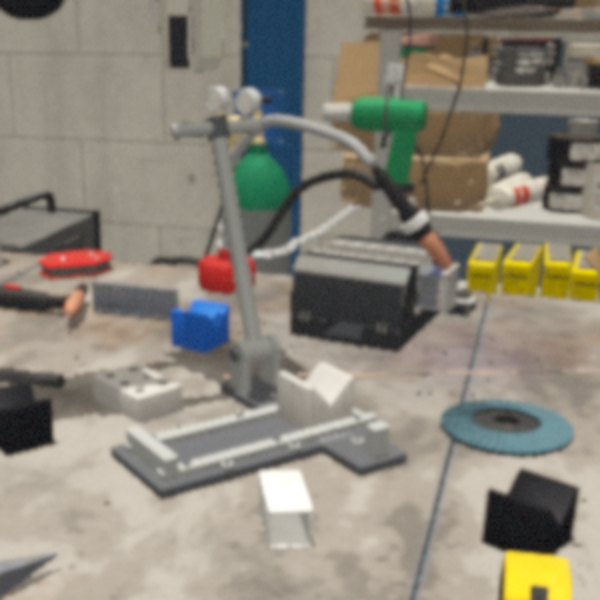

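View pics/scene5.png

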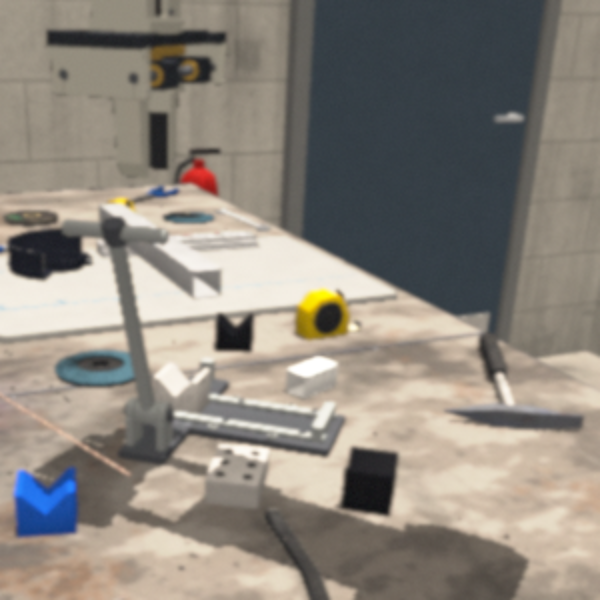

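Emit:
{"name": "play_rows", "arguments": {"steps": "0.02 0.036 0 0 0 0 0;0.04 0.07 0 0 0 0 0;0.065 0.105 0.01 0 0 0 0;0.085 0.14 0.03 0 0 0 0;0.105 0.17 0.06 0 0 0 0"}}

```text
time_s: 7.8
ee_pos: [0.6672, 0.0242, 0.2534]
ee_rot: [0.001, 0.985, 0.17, 0.001]
force: [0.5, 0.4, 0.7]
gripper_width: 0.142
```

Emit:
{"name": "play_rows", "arguments": {"steps": "0 0 0.04 0 0 0 0;0 0 0.08 0 0 0 0;0 0 0.12 0 0 0 0;0 0 0.15 0 0 0 0;0 0 0.15 0 0 0 0"}}

```text
time_s: 8.22
ee_pos: [0.66, 0.0264, 0.0946]
ee_rot: [-0.002, 0.985, 0.17, -0.008]
force: [-1.2, 0.5, -1.1]
gripper_width: 0.005
```

Emit:
{"name": "play_rows", "arguments": {"steps": "0 0 0 0 0 0 0;0 0 0 0 0 0 0;0 0 0 0 0 0 0"}}

```text
time_s: 8.47
ee_pos: [0.6668, 0.0262, 0.1067]
ee_rot: [0.001, 0.985, 0.17, 0.002]
force: [0.0, 0.0, -0.1]
gripper_width: 0.005
```

```bash
python3 - <<'E'
from h import *
o=get_obs();print(o["force"],o["gripper_width"],inv(fx,tf()[0]),o["ee_pos"])
for n in("side","wrist"):
  im=read_camera(n)[:,:,::-1]; cv2.imwrite(f"pics/{n}6.png",im)
print(move([*W(fx,(120,-10,0))[:2],.052],fx[2]))
E
```

```text
[ 0.02559226  0.02507062 -0.07806714] 0.005207941608967613 [131.45851003  -3.57869181] [0.666798   0.02616596 0.10669645]
(array([-0.0114,  0.0065,  0.0544]), array([ 0.002, -0.004, -0.004]))
```

View pics/side6.png

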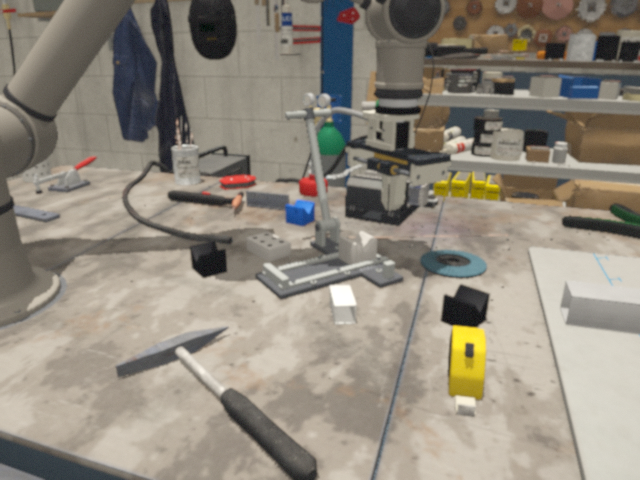

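View pics/wrist6.png

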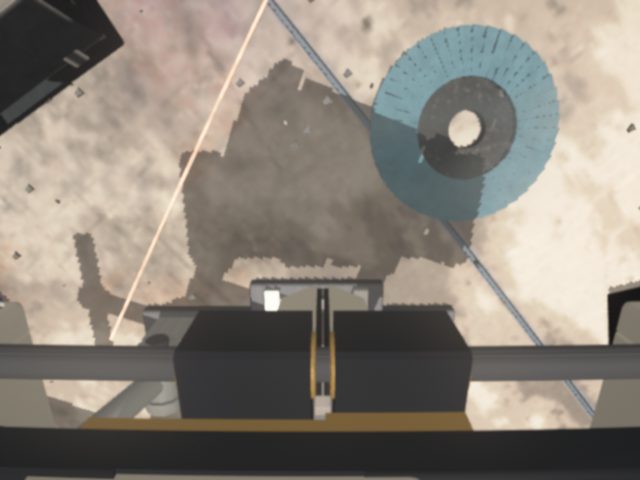

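Emit:
{"name": "play_rows", "arguments": {"steps": "0 0.006 0.025 0 0 0 0;0 0.006 0.05 0 0 0 0;0 0.006 0.055 0 0 0 0;0 0.006 0.055 0 0 0 0;0 0.006 0.055 0 0 0 0"}}

```text
time_s: 8.98
ee_pos: [0.668, 0.0206, 0.0503]
ee_rot: [0.0, 0.985, 0.17, 0.001]
force: [0.4, -0.3, -0.0]
gripper_width: 0.007
```

Emit:
{"name": "play_rows", "arguments": {"steps": "-0.008 0 0 0 0 0 0;-0.016 0 0 0 0 0 0;-0.022 0 0 0 0 0 0;-0.022 0 0 0 0 0 0;-0.022 0 0 0 0 0 0"}}

```text
time_s: 9.4
ee_pos: [0.6473, 0.0131, 0.0503]
ee_rot: [0.0, 0.985, 0.17, 0.001]
force: [0.1, 0.4, -0.1]
gripper_width: 0.004
```

```bash
python3 - <<'E'
from h import *
o=get_obs();print(o["force"],o["gripper_width"],inv(fx,tf()[0]),o["ee_pos"])
for n in("side",):
  im=read_camera(n)[150:350,220:460,::-1]; cv2.imwrite(f"pics/{n}7.png",cv2.resize(im,None,fx=3,fy=3))
E
```

```text
[ 0.08011696  0.36765408 -0.10546352] 0.003944695454529389 [108.67929016  -9.23240824] [0.64728092 0.01312982 0.05033387]
```

View pics/side7.png

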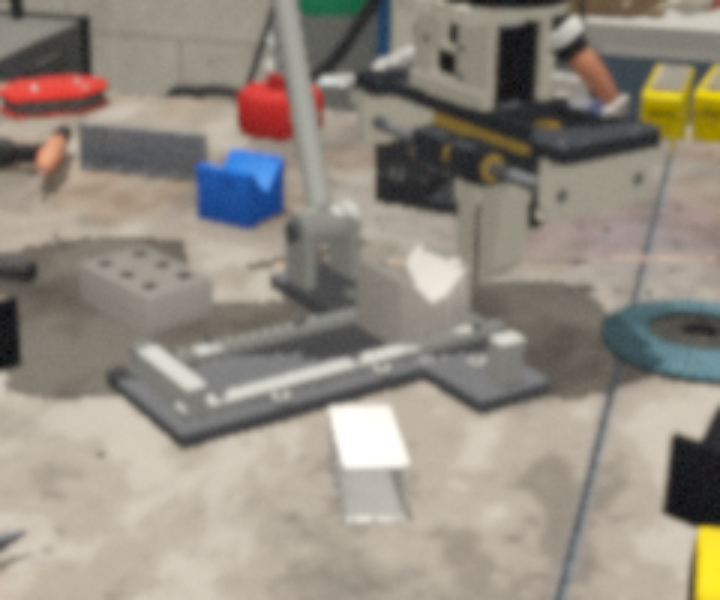

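Emit:
{"name": "play_rows", "arguments": {"steps": "-0.008 0 0 0 0 0 0;-0.016 0 0 0 0 0 0;-0.024 0 0 0 0 0 0;-0.032 0 0 0 0 0 0;-0.04 0 0 0 0 0 0"}}

```text
time_s: 9.87
ee_pos: [0.6089, -0.0004, 0.0494]
ee_rot: [0.0, 0.985, 0.17, 0.001]
force: [3.8, 1.1, 1.3]
gripper_width: 0.001
```

```bash
python3 - <<'E'
from h import *
o=get_obs();print(o["force"],o["gripper_width"],inv(fx,tf()[0]),o["ee_pos"])
for n in("side",):
  im=read_camera(n)[150:350,220:460,::-1]; cv2.imwrite(f"pics/{n}8.png",cv2.resize(im,None,fx=3,fy=3))
E
```

```text
[3.78381442 1.14143963 1.25681963] 0.0013686018792362746 [68.00976139 -8.9511352 ] [ 6.08920803e-01 -3.82803175e-04  4.93753525e-02]
```

View pics/side8.png

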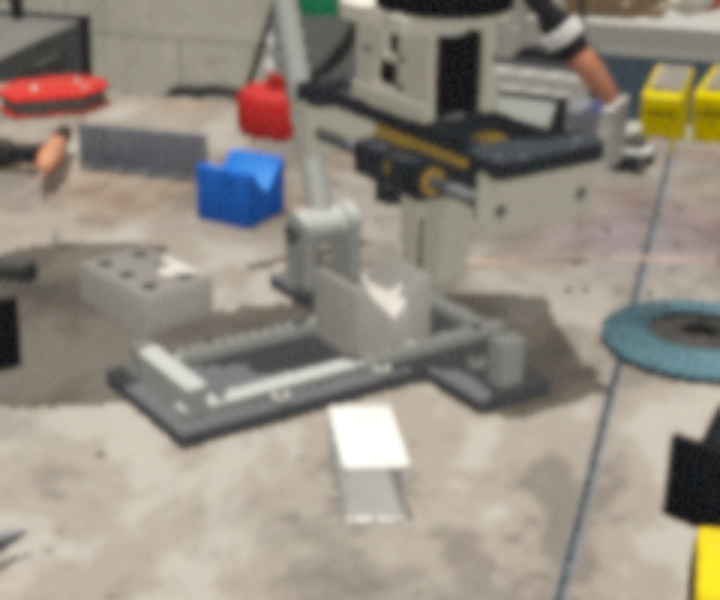

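The block slides flat with about 4 N of push. I'll keep pushing and slow down near the stop.

Emit:
{"name": "play_rows", "arguments": {"steps": "-0.009 0 0 0 0 0 0;-0.018 0 0 0 0 0 0;-0.027 0 0 0 0 0 0;-0.036 0 0 0 0 0 0;-0.045 0 0 0 0 0 0"}}

```text
time_s: 10.33
ee_pos: [0.5664, -0.0155, 0.0492]
ee_rot: [0.0, 0.985, 0.17, 0.001]
force: [3.7, 1.6, 1.5]
gripper_width: 0.012
```

Emit:
{"name": "play_rows", "arguments": {"steps": "-0.009 0 0 0 0 0 0;-0.018 0 0 0 0 0 0;-0.027 0 0 0 0 0 0;-0.036 0 0 0 0 0 0;-0.043 0 0 0 0 0 0"}}

```text
time_s: 10.75
ee_pos: [0.525, -0.03, 0.049]
ee_rot: [0.0, 0.985, 0.17, -0.0]
force: [3.4, 2.0, 2.4]
gripper_width: 0.001
```

Emit:
{"name": "play_rows", "arguments": {"steps": "-0.002 0 0 0 0 0 0;-0.004 0 0 0 0 0 0;-0.006 0 0 0 0 0 0;-0.008 0 0 0 0 0 0;-0.01 0 0 0 0 0 0"}}

```text
time_s: 11.17
ee_pos: [0.5167, -0.0331, 0.0489]
ee_rot: [0.0, 0.985, 0.17, 0.0]
force: [3.9, 1.4, 2.0]
gripper_width: 0.005
```

```bash
python3 - <<'E'
from h import *
o=get_obs();print(o["force"],o["gripper_width"],inv(fx,tf()[0]),o["ee_pos"])
for n in("side",):
  im=read_camera(n)[150:350,220:460,::-1]; cv2.imwrite(f"pics/{n}9.png",cv2.resize(im,None,fx=3,fy=3))
E
```

```text
[3.86100087 1.38745577 1.96828757] 0.004894422595612159 [-29.80741952  -8.48863777] [ 0.51673064 -0.03308432  0.04890943]
```

View pics/side9.png

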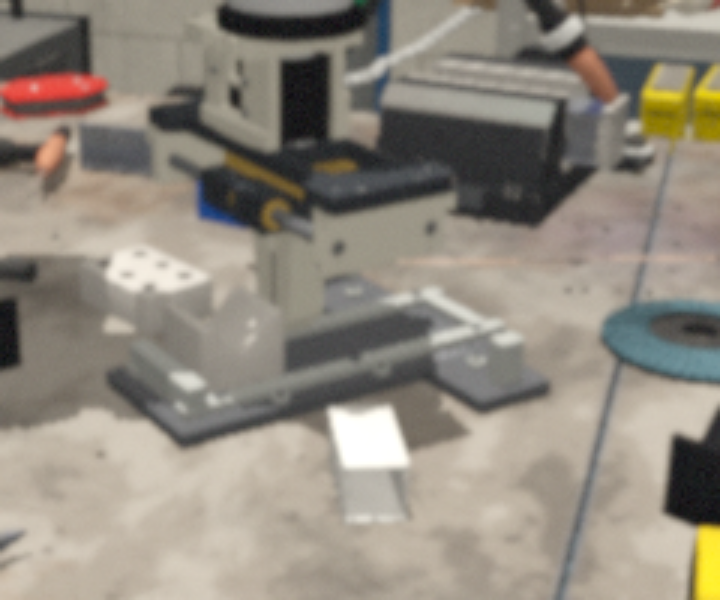

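A small gap remains; pushing on slowly until the force rises.

Emit:
{"name": "play_rows", "arguments": {"steps": "-0.002 0 0 0 0 0 0;-0.003 0 0 0 0 0 0;-0.004 0 0 0 0 0 0;-0.004 0 0 0 0 0 0"}}

```text
time_s: 11.55
ee_pos: [0.5133, -0.0342, 0.0491]
ee_rot: [-0.0, 0.985, 0.17, 0.001]
force: [6.7, 2.6, 0.1]
gripper_width: 0.007
```

Emit:
{"name": "play_rows", "arguments": {"steps": "-0.001 0 0 0 0 0 0;-0.002 0 0 0 0 0 0;-0.002 0 0 0 0 0 0"}}

```text
time_s: 11.8
ee_pos: [0.5132, -0.0345, 0.0496]
ee_rot: [0.0, 0.985, 0.17, 0.003]
force: [9.4, 7.6, 0.5]
gripper_width: 0.005
```

Emit:
{"name": "play_rows", "arguments": {"steps": "-0.001 0 0 0 0 0 0;-0.001 0 0 0 0 0 0;-0.001 0 0 0 0 0 0"}}

```text
time_s: 12.05
ee_pos: [0.5131, -0.0347, 0.0499]
ee_rot: [0.0, 0.985, 0.17, 0.004]
force: [11.9, 7.6, 2.4]
gripper_width: 0.003
```

```bash
python3 - <<'E'
from h import *
o=get_obs();print(o["force"],o["gripper_width"],inv(fx,tf()[0]),o["ee_pos"])
for n in("side","scene"):
  im=read_camera(n)[170:350,200:440,::-1]; cv2.imwrite(f"pics/{n}10.png",cv2.resize(im,None,fx=3,fy=3))
E
```

```text
[11.91978322  7.60754184  2.44044687] 0.0029230088177345727 [-33.80863848  -8.77102104] [ 0.51306167 -0.03470547  0.04989703]
```

View pics/side10.png

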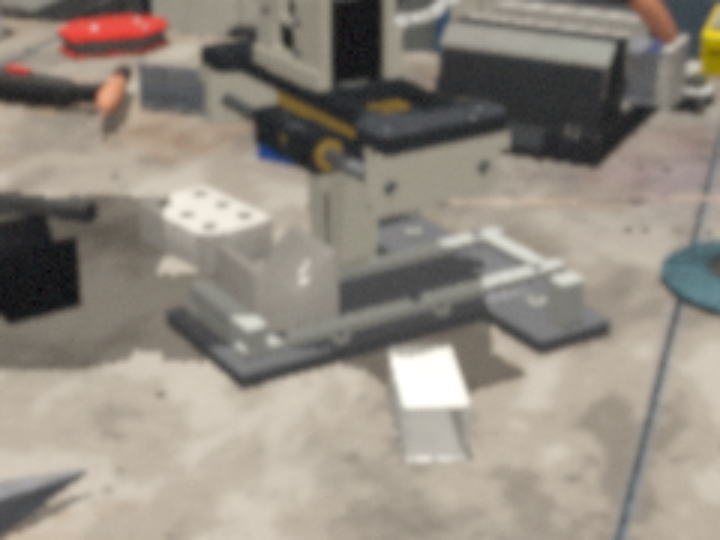

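View pics/scene10.png

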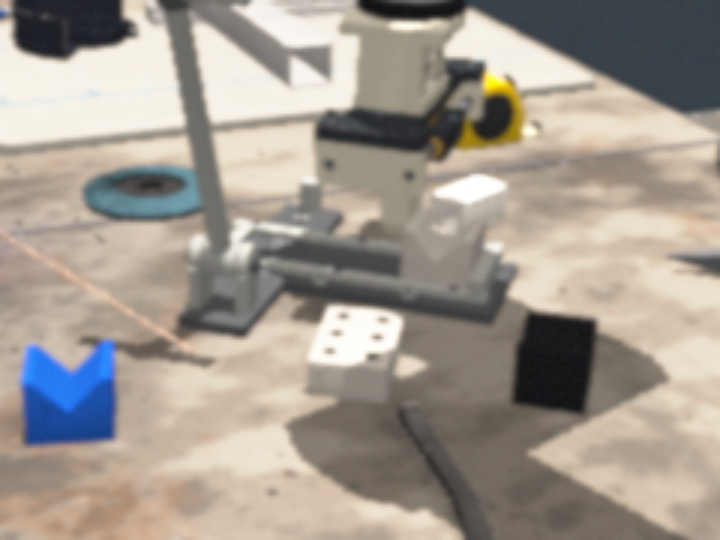

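Emit:
{"name": "play_rows", "arguments": {"steps": "0.01 0 0 0 0 0 0;0.025 0 -0.005 0 0 0 0;0.03 0 -0.04 0 0 0 0.2;0.03 0 -0.08 0 0 0 0.45;0.03 0 -0.12 0 0 0 0.45"}}

```text
time_s: 12.57
ee_pos: [0.5364, -0.0251, 0.1687]
ee_rot: [-0.001, 0.985, 0.17, -0.003]
force: [1.5, -0.5, -0.1]
gripper_width: 0.172
```

Emit:
{"name": "play_rows", "arguments": {"steps": "0 0 -0.04 0 0 0 0.45;0 0 -0.08 0 0 0 0.45;0 0 -0.12 0 0 0 0.45;0 0 -0.15 0 0 0 0.45;0 0 -0.15 0 0 0 0.45"}}

```text
time_s: 12.98
ee_pos: [0.5392, -0.0258, 0.3251]
ee_rot: [0.002, 0.985, 0.17, 0.004]
force: [0.5, 0.1, 0.5]
gripper_width: 0.445
```

Emit:
{"name": "play_rows", "arguments": {"steps": "0 0 0 0 0 0 0.45;0 0 0 0 0 0 0.45"}}

```text
time_s: 13.15
ee_pos: [0.5371, -0.0253, 0.3173]
ee_rot: [-0.0, 0.985, 0.17, -0.002]
force: [0.2, -0.2, -0.2]
gripper_width: 0.45
```

```bash
python3 - <<'E'
from h import *
o=get_obs();print(o["force"],o["gripper_width"],inv(fx,tf()[0]),o["ee_pos"])
c=get_calibration("wrist"); np.savez("w3.npz",**c); cv2.imwrite("pics/wrist11.png",read_camera("wrist")[:,:,::-1])
cv2.imwrite("pics/side11.png",read_camera("side")[:,:,::-1])
print(move([*W(fx,(30.5,163,0))[:2],.31],fx[2]))
E
```

```text
[ 0.21260295 -0.22908508 -0.15907214] 0.449874618740224 [-8.06158797 -8.08795344] [ 0.53705496 -0.02534069  0.31726374]
(array([ 0.0378, -0.1712,  0.0069]), array([-0.002,  0.004, -0.004]))
```

View pics/wrist11.png

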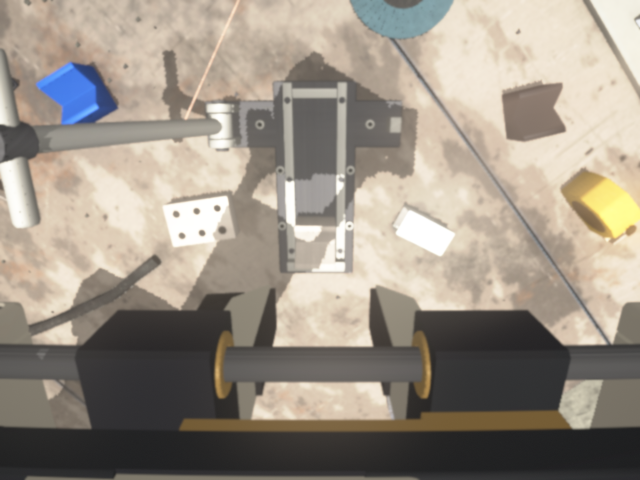

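View pics/side11.png

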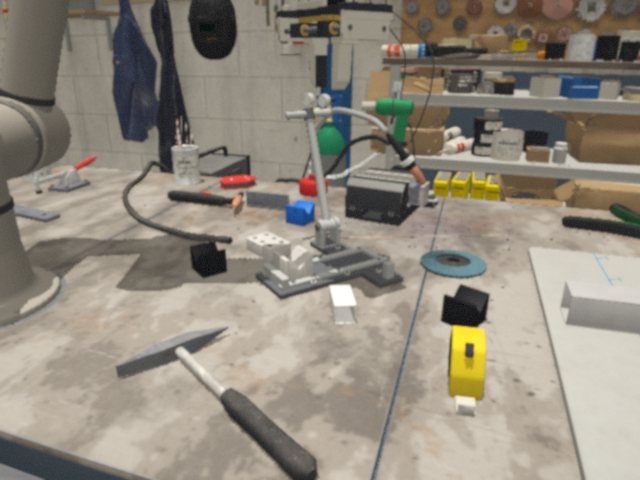

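```bash
python3 - <<'E'
import cv2
a=cv2.imread("pics/wrist11.png")[195:285,260:370]; cv2.imwrite("pics/w11Z.png",cv2.resize(a,None,fx=6,fy=6,interpolation=cv2.INTER_CUBIC))
a=cv2.imread("pics/side11.png")[215:305,245:365]; cv2.imwrite("pics/s11Z.png",cv2.resize(a,None,fx=6,fy=6,interpolation=cv2.INTER_CUBIC))
E
```

```text
(no output)
```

View pics/w11Z.png

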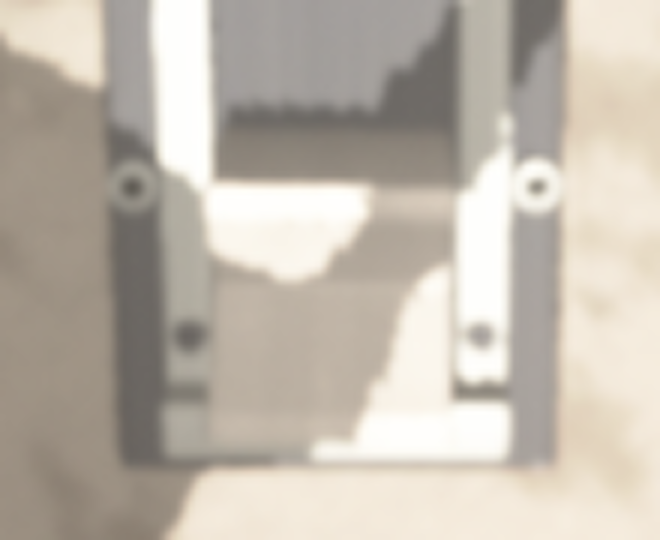

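View pics/s11Z.png

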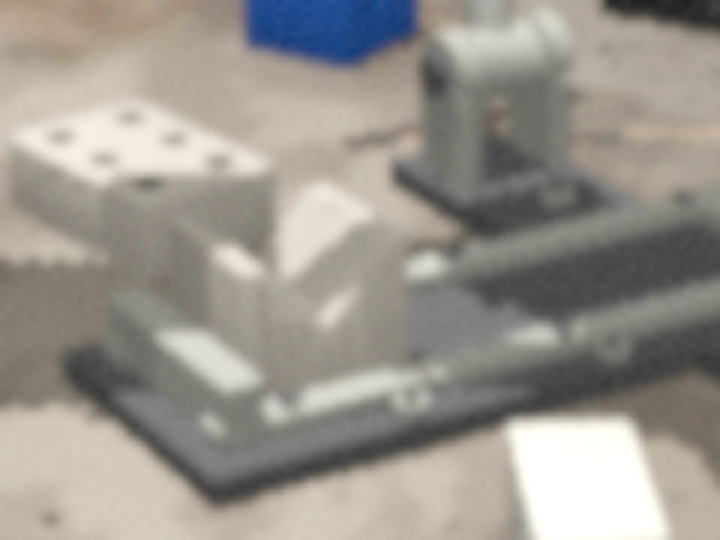

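```bash
python3 - <<'E'
from h import *
c=dict(np.load("w3.npz"))
f=lambda u,z: inv(fx,onplane(c,np.array(u)/6+(260,195),z)).round(1)
print("block +x top",f((330,183),.052),"bottom",f((330,126),.01),"plate end",f((330,465),.028),f((540,465),.01))
print(move([*W(fx,(30.5,163,0))[:2],.31],fx[2]))
E
```

```text
block +x top [-43.3   0.5] bottom [-43.9   1.2] plate end [-108.     1.5] [-115.7  -41.1]
(array([ 0.0378, -0.1712,  0.0069]), array([-0.002,  0.004, -0.004]))
```

Emit:
{"name": "play_rows", "arguments": {"steps": "0.009 -0.04 0 0 0 0 0.45;0.018 -0.08 0 0 0 0 0.45;0.027 -0.12 0 0 0 0 0.45;0.036 -0.16 0.005 0 0 0 0.45;0.038 -0.171 0.007 0 0 0 0.45"}}

```text
time_s: 13.67
ee_pos: [0.5148, 0.1531, 0.3099]
ee_rot: [-0.001, 0.985, 0.172, -0.002]
force: [0.8, 0.1, -0.1]
gripper_width: 0.45
```

Emit:
{"name": "play_rows", "arguments": {"steps": "0 0 0 0 0 0 0.45;0 0 0 0 0 0 0.45;0 0 0 0 0 0 0.45"}}

```text
time_s: 13.92
ee_pos: [0.5167, 0.1474, 0.3112]
ee_rot: [0.0, 0.985, 0.17, -0.001]
force: [-0.0, -0.0, 0.3]
gripper_width: 0.454
```

```bash
python3 - <<'E'
from h import *
o=get_obs();print(o["force"],o["gripper_width"],inv(fx,tf()[0]),o["ee_pos"])
c=get_calibration("wrist"); np.savez("w4.npz",**c); cv2.imwrite("pics/wrist12.png",read_camera("wrist")[:,:,::-1])
print(move([*W(fx,(30.5,163,0))[:2],.239],fx[2]))
E
```

```text
[-0.01320803 -0.0374503   0.31942972] 0.45356641099983186 [ 31.33097995 161.33734   ] [0.51672361 0.14741157 0.31115148]
(array([-0.0008, -0.002 ,  0.0724]), array([ 0.   ,  0.001, -0.005]))
```

View pics/wrist12.png

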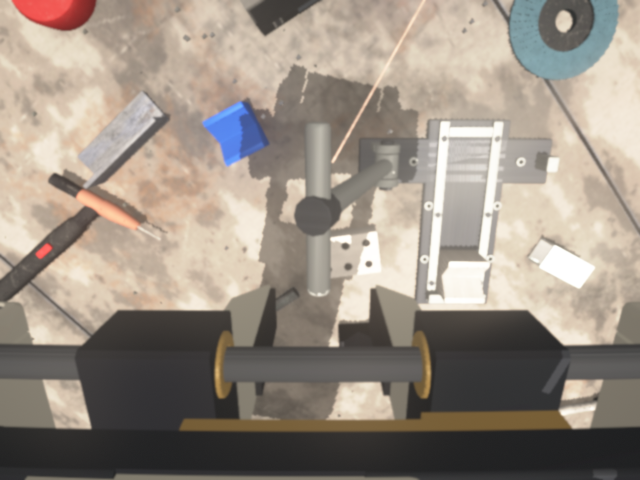

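Emit:
{"name": "play_rows", "arguments": {"steps": "0 -0.002 0.02 0 0 0 0.45;0 -0.002 0.04 0 0 0 0.45;0 -0.002 0.06 0 0 0 0.45;0 -0.002 0.072 0 0 0 0.45;0 -0.002 0.072 0 0 0 0.45"}}

```text
time_s: 14.38
ee_pos: [0.515, 0.1486, 0.2371]
ee_rot: [0.0, 0.986, 0.169, -0.003]
force: [0.3, -0.5, 1.1]
gripper_width: 0.45
```

Emit:
{"name": "play_rows", "arguments": {"steps": "0 0 0 0 0 0 0.2;0 0 0 0 0 0 0;0 0 0 0 0 0 0;0 0 0 0 0 0 0;0 0 0 0 0 0 0", "force": 15}}

```text
time_s: 14.8
ee_pos: [0.5166, 0.1498, 0.2407]
ee_rot: [0.001, 0.985, 0.17, 0.001]
force: [0.6, -1.8, 2.1]
gripper_width: 0.142
```

Emit:
{"name": "play_rows", "arguments": {"steps": "0 0 0 0 0 0 0;0 0 0 0 0 0 0;0 0 0 0 0 0 0;0 0 0 0 0 0 0"}}

```text
time_s: 15.13
ee_pos: [0.5166, 0.1499, 0.2406]
ee_rot: [0.001, 0.985, 0.17, 0.001]
force: [1.8, -5.9, 5.7]
gripper_width: 0.144
```

```bash
python3 - <<'E'
from h import *
o=get_obs();print(o["force"],o["gripper_width"],inv(fx,tf()[0]),o["ee_pos"])
for n in("side",):
  im=read_camera(n)[50:350,200:500,::-1]; cv2.imwrite(f"pics/{n}13.png",cv2.resize(im,None,fx=2,fy=2))
th=np.linspace(1.895,0,31)
P=np.c_[210*np.cos(th),-210*np.sin(th)]
for k in range(0,30,5):
    print(th[k+5].round(2),"; ".join("0 %.3f %.3f 0 0 0 0"%tuple(d) for d in (P[k+1:k+6]-P[k])/1000))
E
```

```text
[ 1.7873873  -5.92322575  5.65815113] 0.14370684363076608 [ 32.00932492 163.70639728] [0.5165593  0.14987034 0.24062004]
1.58 0 0.013 -0.004 0 0 0 0; 0 0.026 -0.007 0 0 0 0; 0 0.039 -0.009 0 0 0 0; 0 0.052 -0.010 0 0 0 0; 0 0.065 -0.011 0 0 0 0
1.26 0 0.013 0.000 0 0 0 0; 0 0.026 0.001 0 0 0 0; 0 0.040 0.003 0 0 0 0; 0 0.053 0.006 0 0 0 0; 0 0.065 0.010 0 0 0 0
0.95 0 0.013 0.004 0 0 0 0; 0 0.025 0.010 0 0 0 0; 0 0.037 0.016 0 0 0 0; 0 0.048 0.022 0 0 0 0; 0 0.059 0.030 0 0 0 0
0.63 0 0.011 0.008 0 0 0 0; 0 0.021 0.017 0 0 0 0; 0 0.030 0.026 0 0 0 0; 0 0.039 0.036 0 0 0 0; 0 0.047 0.047 0 0 0 0
0.32 0 0.007 0.011 0 0 0 0; 0 0.014 0.022 0 0 0 0; 0 0.020 0.034 0 0 0 0; 0 0.026 0.046 0 0 0 0; 0 0.030 0.059 0 0 0 0
0.0 0 0.004 0.013 0 0 0 0; 0 0.007 0.026 0 0 0 0; 0 0.009 0.039 0 0 0 0; 0 0.010 0.052 0 0 0 0; 0 0.010 0.065 0 0 0 0
```

View pics/side13.png

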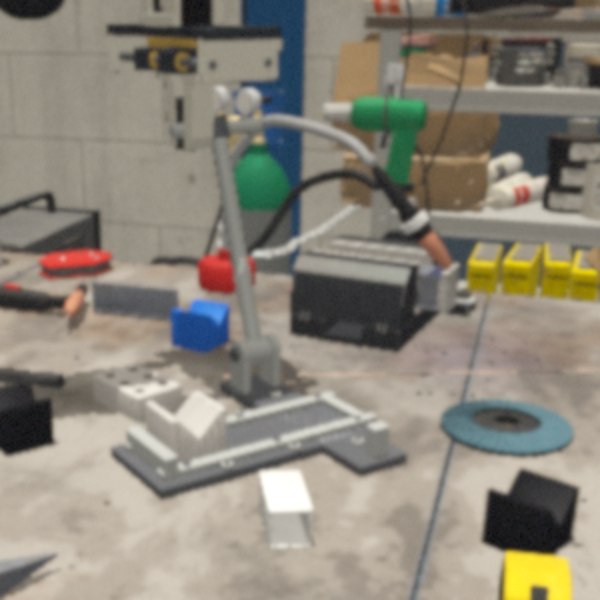

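Emit:
{"name": "play_rows", "arguments": {"steps": "0 0.013 -0.004 0 0 0 0; 0 0.026 -0.007 0 0 0 0; 0 0.039 -0.009 0 0 0 0; 0 0.052 -0.010 0 0 0 0; 0 0.065 -0.011 0 0 0 0"}}

```text
time_s: 15.6
ee_pos: [0.5384, 0.0876, 0.251]
ee_rot: [-0.0, 0.985, 0.17, 0.0]
force: [1.7, 2.0, 0.1]
gripper_width: 0.145
```

Emit:
{"name": "play_rows", "arguments": {"steps": "0 0.013 0.000 0 0 0 0; 0 0.026 0.001 0 0 0 0; 0 0.040 0.003 0 0 0 0; 0 0.053 0.006 0 0 0 0; 0 0.065 0.010 0 0 0 0"}}

```text
time_s: 16.02
ee_pos: [0.56, 0.0261, 0.2407]
ee_rot: [0.0, 0.985, 0.17, -0.0]
force: [-0.1, -0.2, 2.3]
gripper_width: 0.145
```

Emit:
{"name": "play_rows", "arguments": {"steps": "0 0.013 0.004 0 0 0 0; 0 0.025 0.010 0 0 0 0; 0 0.037 0.016 0 0 0 0; 0 0.048 0.022 0 0 0 0; 0 0.059 0.030 0 0 0 0"}}

```text
time_s: 16.43
ee_pos: [0.5796, -0.029, 0.2102]
ee_rot: [0.0, 0.985, 0.17, -0.0]
force: [-0.5, -1.3, 1.6]
gripper_width: 0.146
```

```bash
python3 - <<'E'
from h import *
o=get_obs();q=inv(fx,tf()[0]);print(o["force"],o["gripper_width"],q,o["ee_pos"], np.hypot(95-q[1],o["ee_pos"][2]*1000-45+4))
im=read_camera("side")[50:350,200:500,::-1]; cv2.imwrite(f"pics/side14.png",cv2.resize(im,None,fx=2,fy=2))
E
```

```text
[-0.52095072 -1.28460055  1.57353788] 0.1459287484506853 [ 30.73712035 -25.9119956 ] [ 0.57959769 -0.02896733  0.21020285] 207.96469434421013
```

View pics/side14.png

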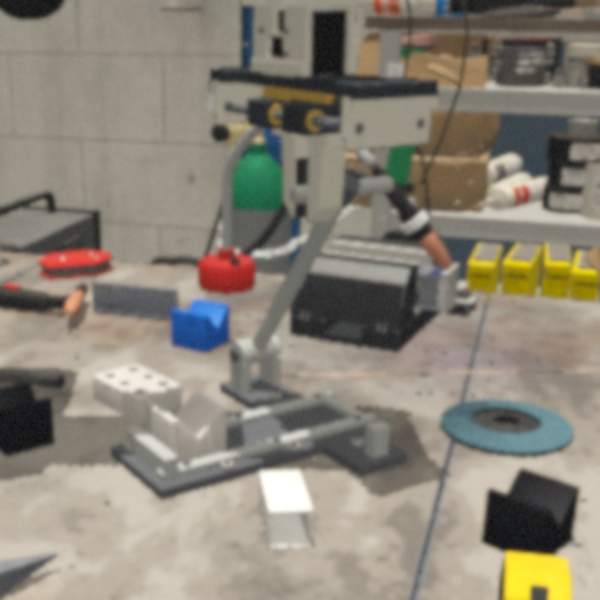

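The bar is held and following the gripper. I'll continue down.

Emit:
{"name": "play_rows", "arguments": {"steps": "0 0.011 0.008 0 0 0 0; 0 0.021 0.017 0 0 0 0; 0 0.030 0.026 0 0 0 0; 0 0.039 0.036 0 0 0 0; 0 0.047 0.047 0 0 0 0"}}

```text
time_s: 16.9
ee_pos: [0.5954, -0.0731, 0.1626]
ee_rot: [0.0, 0.985, 0.17, -0.0]
force: [-0.0, -2.2, 0.4]
gripper_width: 0.149
```

Emit:
{"name": "play_rows", "arguments": {"steps": "0 0.007 0.011 0 0 0 0; 0 0.014 0.022 0 0 0 0; 0 0.020 0.034 0 0 0 0; 0 0.026 0.046 0 0 0 0; 0 0.030 0.059 0 0 0 0"}}

```text
time_s: 17.32
ee_pos: [0.6055, -0.1013, 0.1037]
ee_rot: [0.001, 0.985, 0.17, 0.0]
force: [0.5, -6.4, 0.4]
gripper_width: 0.144
```

Emit:
{"name": "play_rows", "arguments": {"steps": "0 0.004 0.013 0 0 0 0; 0 0.007 0.026 0 0 0 0; 0 0.009 0.039 0 0 0 0; 0 0.010 0.050 0 0 0 0; 0 0.010 0.055 0 0 0 0"}}

```text
time_s: 17.73
ee_pos: [0.6092, -0.1116, 0.048]
ee_rot: [0.001, 0.985, 0.17, 0.0]
force: [2.2, -11.3, 0.7]
gripper_width: 0.145
```

```bash
python3 - <<'E'
from h import *
o=get_obs();q=inv(fx,tf()[0]);print(o["force"],o["gripper_width"],q,o["ee_pos"])
im=read_camera("side")[150:350,200:500,::-1]; cv2.imwrite(f"pics/side15.png",cv2.resize(im,None,fx=2.6,fy=2.6))
E
```

```text
[  2.16978153 -11.25130805   0.65036731] 0.14535615168648625 [  30.60774153 -113.6801516 ] [ 0.60920841 -0.1115898   0.04797811]
```

View pics/side15.png

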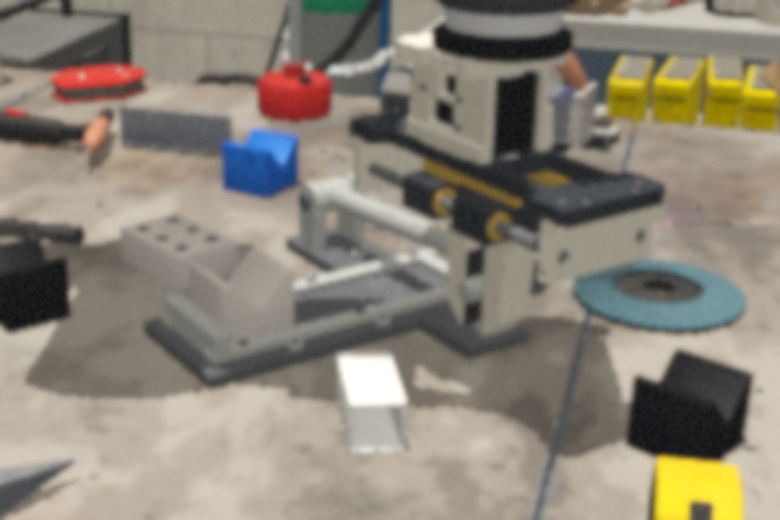

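Emit:
{"name": "play_rows", "arguments": {"steps": "0 0 0.001 0 0 0 0;0 0 0.002 0 0 0 0;0 0 0.004 0 0 0 0;0 0 0.006 0 0 0 0;0 0 0.008 0 0 0 0"}}

```text
time_s: 18.2
ee_pos: [0.6094, -0.1119, 0.0414]
ee_rot: [0.002, 0.985, 0.17, 0.001]
force: [2.2, -11.8, 1.2]
gripper_width: 0.147
```

Emit:
{"name": "play_rows", "arguments": {"steps": "0 0 0.001 0 0 0 0;0 0 0.002 0 0 0 0;0 0 0.003 0 0 0 0;0 0 0.003 0 0 0 0"}}

```text
time_s: 18.53
ee_pos: [0.6094, -0.112, 0.0383]
ee_rot: [0.002, 0.985, 0.17, 0.001]
force: [1.0, -12.3, -1.5]
gripper_width: 0.147
```

Emit:
{"name": "play_rows", "arguments": {"steps": "0 0 0.001 0 0 0 0;0 0 0.002 0 0 0 0;0 0 0.003 0 0 0 0;0 0 0.003 0 0 0 0"}}

```text
time_s: 18.87
ee_pos: [0.6094, -0.1121, 0.0353]
ee_rot: [0.002, 0.985, 0.17, 0.001]
force: [2.2, -11.9, -2.2]
gripper_width: 0.147
```

Emit:
{"name": "play_rows", "arguments": {"steps": "0 0 0.001 0 0 0 0;0 0 0.002 0 0 0 0;0 0 0.003 0 0 0 0;0 0 0.003 0 0 0 0"}}

```text
time_s: 19.2
ee_pos: [0.6094, -0.112, 0.033]
ee_rot: [0.002, 0.985, 0.17, 0.001]
force: [0.4, -11.0, 2.6]
gripper_width: 0.147
```

```bash
python3 - <<'E'
from h import *
o=get_obs();q=inv(fx,tf()[0]);print(o["force"],o["torque"],o["gripper_width"],q,o["ee_pos"])
im=read_camera("side")[190:320,260:460,::-1]; cv2.imwrite(f"pics/side16.png",cv2.resize(im,None,fx=4,fy=4))
im=read_camera("scene")[190:320,220:420,::-1]; cv2.imwrite(f"pics/scene16.png",cv2.resize(im,None,fx=4,fy=4))
E
```

```text
[  0.3590842  -11.03479725   2.58760699] [-1.6908926  -0.01650059  0.01865618] 0.14658288982222978 [  30.66807598 -114.18996927] [ 0.60943788 -0.11204903  0.0329914 ]
```

View pics/side16.png

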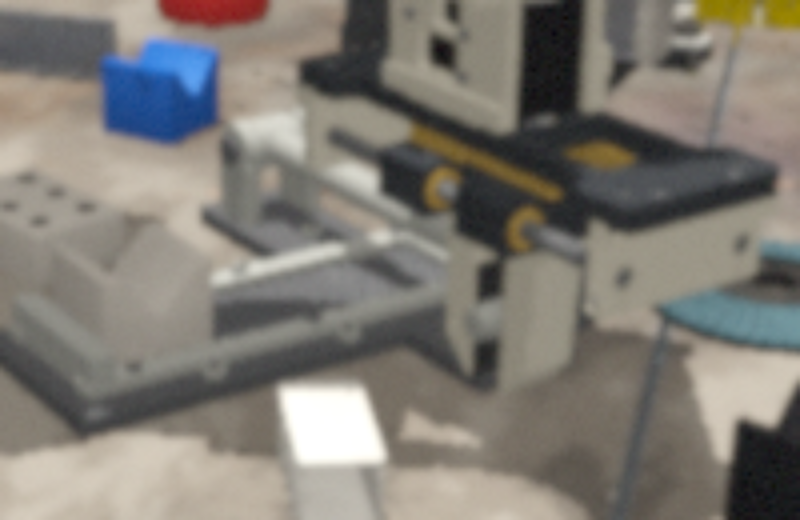

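View pics/scene16.png

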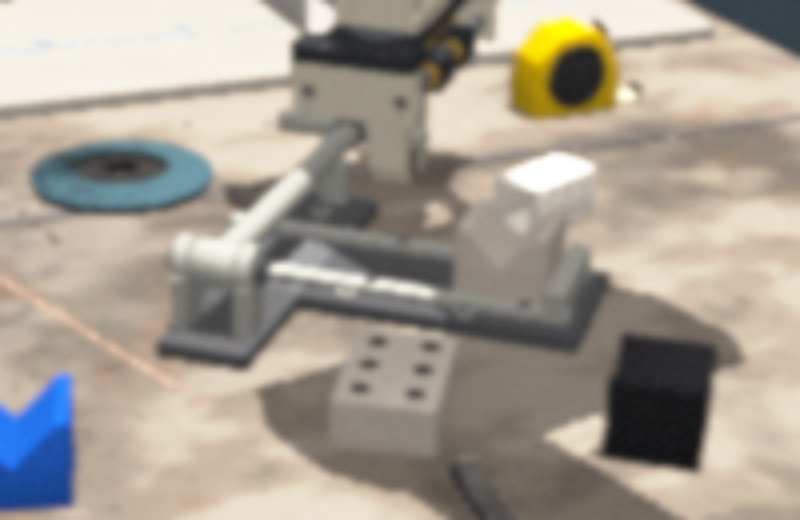

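Emit:
{"name": "play_rows", "arguments": {"steps": "0 0 0.001 0 0 0 0;0 0 0.002 0 0 0 0;0 0 0.002 0 0 0 0"}}

```text
time_s: 19.55
ee_pos: [0.6096, -0.112, 0.0326]
ee_rot: [0.002, 0.985, 0.17, 0.001]
force: [-4.2, -10.7, 13.2]
gripper_width: 0.147
```

The force now rises with no movement, so the bar is seated on its rest. I'll release it.

Emit:
{"name": "play_rows", "arguments": {"steps": "0 0 0 0 0 0 0.5;0 0 0 0 0 0 0.5;0 0 0 0 0 0 0.5;0 0 0 0 0 0 0.5;0 0 0 0 0 0 0.5"}}

```text
time_s: 19.97
ee_pos: [0.6082, -0.1091, 0.0302]
ee_rot: [-0.0, 0.985, 0.17, -0.0]
force: [0.9, -0.3, 0.4]
gripper_width: 0.458
```

Emit:
{"name": "play_rows", "arguments": {"steps": "0 0 -0.01 0 0 0 0.5;0 0 -0.03 0 0 0 0.5;0 0 -0.06 0 0 0 0.5;0 0 -0.1 0 0 0 0.5;0 0 -0.14 0 0 0 0.5"}}

```text
time_s: 20.38
ee_pos: [0.6079, -0.1092, 0.1723]
ee_rot: [-0.0, 0.985, 0.17, -0.001]
force: [1.6, -0.8, 0.0]
gripper_width: 0.498
```

Emit:
{"name": "play_rows", "arguments": {"steps": "0 0 -0.04 0 0 0 0.5;0 0 -0.08 0 0 0 0.5;0 0 -0.1 0 0 0 0.5;0 0 -0.1 0 0 0 0.5;0 0 -0.1 0 0 0 0.5"}}

```text
time_s: 20.8
ee_pos: [0.6088, -0.1095, 0.2727]
ee_rot: [0.001, 0.985, 0.17, 0.002]
force: [0.2, 0.3, -1.4]
gripper_width: 0.502
```

```bash
python3 - <<'E'
from h import *
o=get_obs();print(o["force"],o["gripper_width"],o["ee_pos"])
c=get_calibration("wrist"); np.savez("w5.npz",**c); cv2.imwrite("pics/wrist17.png",read_camera("wrist")[:,:,::-1])
im=read_camera("side")[205:335,235:445,::-1]; cv2.imwrite(f"pics/side17.png",cv2.resize(im,None,fx=3.8,fy=3.8,interpolation=2))
im=read_camera("scene")[200:310,240:400,::-1]; cv2.imwrite(f"pics/scene17.png",cv2.resize(im,None,fx=5,fy=5,interpolation=2))
E
```

```text
[ 0.15365487  0.30617138 -1.35479066] 0.502173683985259 [ 0.60882552 -0.10954067  0.27273894]
```

View pics/wrist17.png

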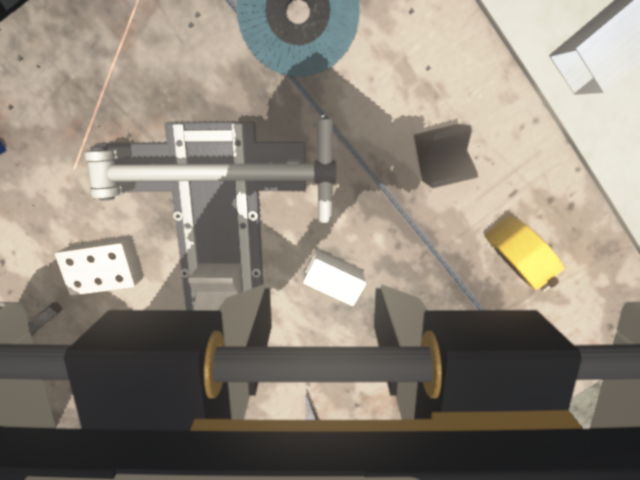

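View pics/side17.png

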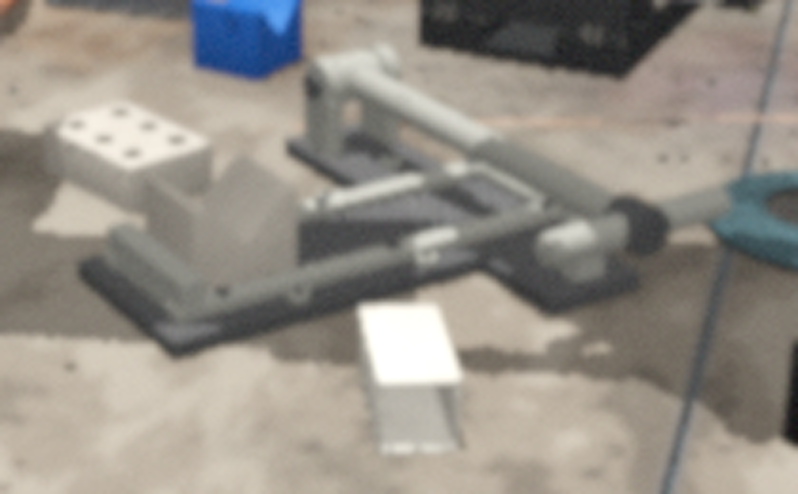

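View pics/scene17.png

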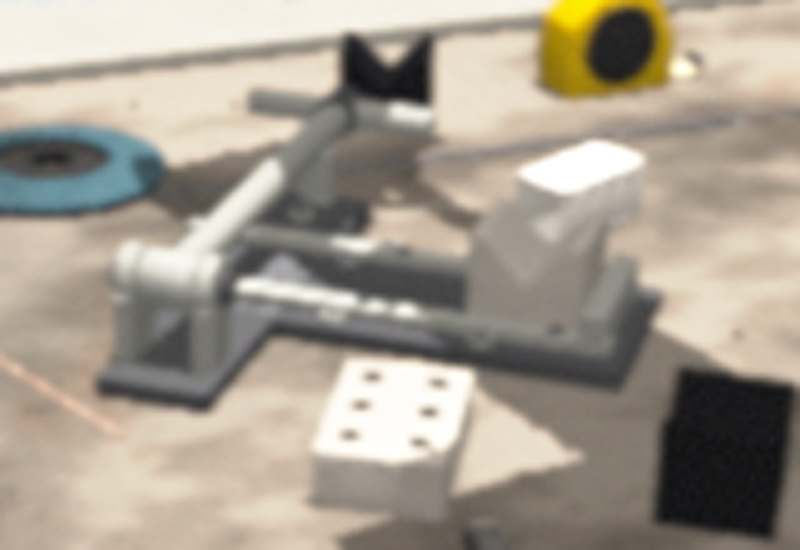

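The handle, setting block and offcut are at the same pixels as at the start, and the V-block is against the stop. Handing in.

```bash
python3 -c "
from cell import *
print(close_job())"
```

```text
the job is handed in; nothing more can be done
None
```

The job is done and handed in at about 21 s of the 67 s limit. No verdict was reported.

- **Bar up:** I gripped the T handle and swung the bar over the arc. It stayed open when released, with the V-block still in place under it.
- **V-block:** I slid it along the track with the closed fingers, with about 4 N of force. It stopped at the end stop, where the force rose to about 14 N. The wrist camera put its rear face at x ≈ -44 mm, against -45 mm expected, so the gap is about 1 mm.
- **Bar down:** I gripped the handle again and lowered the bar at under 1 rad/s, until an upward force of about 13 N showed it was seated. Then I released it and moved clear.

**Last checks:** In the side and scene pictures the handle, setting block and offcut are at the same pixels as at the start. The V-block looks flat against the stop, and the gripper is about 0.2 m above everything. The only small disagreement is a residual of up to about 2 pixels (1–2 mm) in my fixture pose fit. It showed up as about 12 N of sideways force while lowering the bar, and that force vanished when I let go.

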